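Set the stop screw of a brick dressing jig with a gauge blade

ROBOT

A 6-joint arm with a two-finger parallel gripper is mounted at the origin on the work surface; the furniture and walls round the work are solid. World frame = base frame: x ahead of the robot, y to its left, z up, the work surface at z = 0. Lengths are in m, angles in rad, forces in N, time in s.
With the tool pointing down it reaches from about 0.35 to 0.975 m from the base axis. Payload 4.9 kg.
Tool frame: the origin (TCP) lies midway between the tips of the shut fingers; the grasp point (between the pads) lies 19 mm behind it; z points along the fingers, y is the line along which they close (so a half turn about z gives the same grasp; the last joint's range is limited). The gripper opens to 85 mm and grips with 20 to 120 N. Pads are 22 mm wide; open, the fingers measure 114 mm over their backs; the gripper's body (76 mm by 85 mm) begins 54 mm behind the grasp point. The pads swing forward as they close: fully open they stand 13 mm farther back than shut.
Start: joints at [-1.27, 0.053, 1.613, -0, 1.476, -0.119], TCP at [0.255, -0.571, 0.231] pointing down, gripper open.
Joint ranges: [-3.01, 3.01], [-1.01, 2.22], [0.06, 2.58], [-1.02, 4.17], [0.09, 2.62], [-3.14, 3.14]. Speed limits (rad/s): [2.57, 2.57, 3.14, 3.14, 3.14, 3.14].

INTERFACE

Orientations are given as a rotation vector (axis times angle).
In Python, from station import ctrl gives the robot as it stands.
- The arm moves only by the shell command python3 -m handwheel 'ROWS' [FORCE]. ROWS is JSON, a list of rows, each an object with "gripper": the gripper command: -1 is fully open, 1 is shut, values between are in proportion; "offset": the shift along the tool's x, y, z in mm, a list of three; "rotation": the turn, a rotation vector about the tool's x, y, z in rad, a list of three. A call has exactly 8 rows; each row is the pose to reach, as a shift and turn from the pose commanded when the call began, along the tool's axes at that moment; what a row does not reach only later rows make up. A row lasts 1/8 s, in which the tool goes at most 62.5 mm and 10.7 degrees, less where a joint would pass 70% of its speed; a pose out of reach is approached as far as the arm can. A call with a gripper value outside its range is refused whole. The fingers move at their own pace and stop on an object; FORCE is the grip in N (left out, the last holds). Time passes only in rows, so rows that repeat a pose let the fingers close, or fill a call up. It gives the time, the measured TCP pose, the force, the opening and the grip force at its end, in the units of the state.
- ctrl.get_obs(): the state, without advancing time (a new reading comes with each control period).
- ctrl.get_image(name): name is "scene" or "top" or "wrist"; returns a dict with "image" (400x640x3 uint8, red, green, blue), "fovy" (degrees; the focal length in pixels is half the picture's height over the tangent of half this angle, whatever the lens; pixels are square), "cx", "cy" (the principal point, pixels), "xyz" and "attitude" of the camera in the world. Camera axes: x right, y up, looking along -z (the intrinsics and any distortion apply to the point x, -y, -z); pixel columns grow to the right and rows downward; lengths in m; the calibration is good to about 2 mm. A picture is of the moment at which its call begins. There is no depth.
- ctrl.finish_job(): hands the job in; it is judged then, once.
The state is a dict: "t": time; "q": joint angles; "dq": joint speeds; "effort": joint torques, N m; "tool_pos": TCP position; "tool_rot": TCP orientation; "contact_force": force on the tool from outside, world axes, zero at the start; "wrist_torque": the same for the moment, N m; "opening": finger opening in m; "grip_force": force on a finger pad.
Only numpy, scipy, OpenCV 4.12 (cv2) and the standard library are available. Lean on these libraries where they do the work, as an engineer would, in place of code of your own. Each camera call takes 0.05 s, during which the arm holds its last target. There are 200 camera calls.

TASK

Set the gap of the brick dressing jig: lay the yellow-handled gauge flat on the brick, handle towards the open front end, and slide its blade in under the round foot of the red wing screw. Turn the screw down clockwise until the gauge just drags, so that pulling it by its handle takes a light but definite force of about 4 to 5 newtons, neither loose nor clamped hard. Leave the gauge there under the foot, let go of everything, never force the screw, and do not disturb the tin, cup, chisel and folding rule.

Things in the scene. Friction and masses are not known exactly. Their poses are not given: they have to be found in the camera images.
- gauge: Loose gauge, about 90 g: flat steel blade, 24 mm wide, 6 mm thick, with an upright yellow handle. Origin: centre of the underside right below the handle; z up, x along the blade to its nose. Handle: 30 mm along x, 14 mm across y, 4 to 48 mm above the underside; pinch it across y, pads about 30 mm above the underside. Blade from x = -15 mm to the nose at x = 160 mm. Starts flat on the bench.
- gauge_nose (a point): Underside of the gauge blade at its round nose, 160 mm ahead of the gauge's origin. When set, it should lie 20 to 30 mm past the screw axis, seen from the open front end of the jig.
- jig: Blue steel jig, fixed to the bench. Origin: bench level under the middle of its brick; z up, x from the open front end (robot side) to the rear column. Bed 10 mm thick, 136 mm wide, x -109 to 153 mm. Column at x 103 to 133 mm carries a bridge arm 44 mm wide from x = 10 mm to the column, underside 100 mm, top 122 mm above the bench. Screw axis upright at x = 55, y = 0 mm.
- brick: Red brick fixed in the jig, 192 mm along the jig's x, 102 mm along its y, 56 mm high. Origin: centre of its underside, 10 mm above the bench; its flat top is 66 mm above the bench. Its own y axis lies along the jig's x.
- under_foot (a point): Point on the screw axis at the top of the brick. Above it the round steel foot (22 mm across, bevelled edge) hangs from the arm: underside 79.5 mm above the bench at screw value 0, but up to 3 mm higher or lower from jig to jig, not measured. It sinks 3.82 mm per rad of screw. It is sprung: after it touches the gauge each further 0.1 rad adds about 1.9 N. Over 20 N spoils the jig.
- gauge_grip (a point): Middle of the gauge's yellow handle, 30 mm above the underside. Drawn back here by a finger, the gauge drags with about 0.85 N per newton of foot pressure (20 percent either way), 0.5 N before the foot touches. 3.5 to 5.5 N is right. The pull first grows, over some mm, till the blade slides: that steady value counts. A tight pinch can press the gauge on the brick and falsify it.
- screw (a joint): Turn of the red wing screw on top of the bridge, rad. It grows clockwise seen from above, which lowers the foot; range 0 to 5, starts between 0 and 0.5. Stiff (0.1 N m); it stays where it is left.
- screw_grip (a point): Point on the screw axis, 162 mm above the workbench, 12 mm below the top of the red wing: the height to grip it at. The wing is 50 mm long, 14 mm thick and 34 mm high (140 to 174 mm above the workbench); its x axis runs along the wing, so pinch across its y. At screw value 0 the wing lies along the jig's x.
- tin: Bystander: open grey tin, 72 mm across, 80 mm high, origin under its centre.
- cup: Bystander: pale blue enamel mug, 70 mm across, 78 mm high, origin at its underside.
- chisel: Bystander: steel mason's chisel lying on the bench, 21 x 152 x 21 mm, long axis y, origin under its middle.
- rule: Bystander: folded wooden rule lying on the bench, 22 x 204 x 16 mm, long axis y, origin under its middle.
Things that resemble listed ones, but are neither listed nor needed, are in the scene too. Leave any green or turquoise look-alike of the gauge alone.

How it is judged:
By the outcome, as a careful person would: the job done as asked, in the order asked, and still so for the second after the job is handed in, with the robot touching nothing.
It also fails if it takes over 72 s, if anything falls off the work surface, if the arm or the gripper's body presses on something with over 40 N, if the wrist force passes 120 N, or if a joint passes its speed limit or range.

## Working session

There is one attempt and no reset: what is moved stays moved. The work goes in short steps, Python scripts to look and compute and a shell command to move; the robot and the scene stay as the last step left them, time stands still between calls to the robot, and variables do not carry over. Pictures are saved under pics/ and viewed, at most 13 in all, crops included, and the job is handed in when it is done.

```bash
ls; mkdir -p pics; python3 - <<'E'
from station import ctrl
import cv2
o=ctrl.get_obs(); print({k:o[k] for k in('t','tool_pos','tool_rot','opening','contact_force')})
for n in('scene','top'):
    d=ctrl.get_image(n); cv2.imwrite(f'pics/{n}0.png',d['image'][:,:,::-1]); print({k:v for k,v in d.items() if k!='image'})
E
```

```text
pics
{'t': 0.0, 'tool_pos': array([ 0.25456166, -0.57014106,  0.23007933]), 'tool_rot': array([-3.07067010e+00, -6.54217320e-01,  2.39799796e-04]), 'opening': 0.08513333105744159, 'contact_force': array([ 0.55471519,  0.13645451, -0.53447491])}
{'fovy': 43.075799742331824, 'cx': 311.9135614247259, 'cy': 207.50681717997261, 'xyz': array([-0.47157768,  0.73711029,  0.75454482]), 'attitude': array([ 0.55672951, -1.18365351, -1.97524946])}
{'fovy': 57.38690235815911, 'cx': 318.8825412232043, 'cy': 197.60251643968192, 'xyz': array([0.36340938, 0.01768197, 1.40220368]), 'attitude': array([ 0.04916436, -0.04759771, -1.5948795 ])}
```

View pics/top0.png

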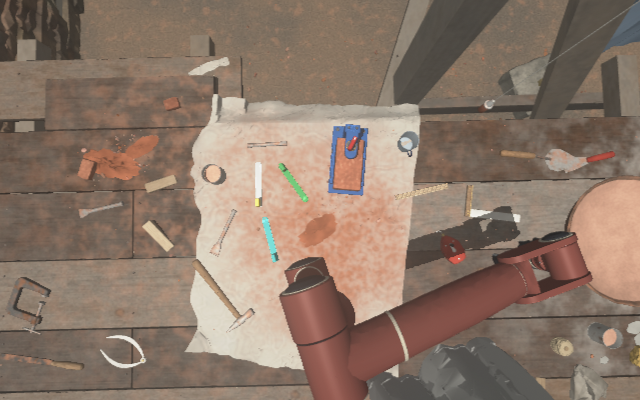

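View pics/scene0.png

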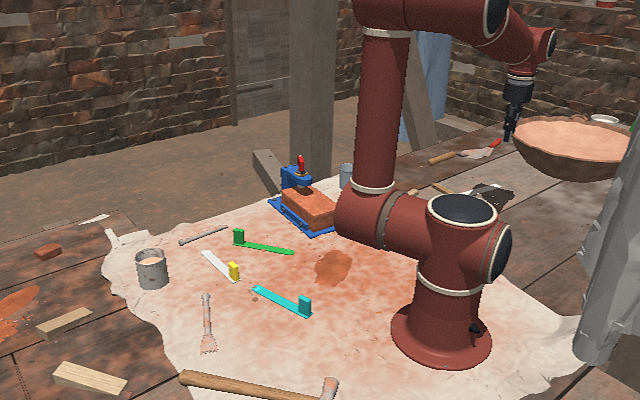

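The top view shows three gauge-like things: yellow-handled with a white blade (258,202), green (293,183) and turquoise (268,240). Yellow fits the description. The jig is at (348,160) with the red wing at (353,142). I'll measure these and confirm in a crop.

```bash
cat > h.py <<'E'
import numpy as np, cv2
from scipy.spatial.transform import Rotation as R
from station import ctrl
def cast(d,uv,z):
    uv=np.atleast_2d(uv).astype(float); f=200/np.tan(np.radians(d['fovy'])/2)
    v=np.c_[(uv[:,0]-d['cx'])/f,-(uv[:,1]-d['cy'])/f,-np.ones(len(uv))]
    v=R.from_rotvec(d['attitude']).apply(v); c=np.array(d['xyz'])
    return c+v*((z-c[2])/v[:,2])[:,None]
def proj(d,p):
    f=200/np.tan(np.radians(d['fovy'])/2)
    v=R.from_rotvec(d['attitude']).inv().apply(np.atleast_2d(p)-d['xyz'])
    return np.c_[d['cx']-f*v[:,0]/v[:,2],d['cy']+f*v[:,1]/v[:,2]]
def mask(im,lo,hi,box):
    m=cv2.inRange(cv2.cvtColor(im,cv2.COLOR_RGB2HSV),np.array(lo),np.array(hi)); k=np.zeros_like(m)
    x0,y0,x1,y1=box; k[y0:y1,x0:x1]=m[y0:y1,x0:x1]; return k
def pts(m): 
    y,x=np.nonzero(m); return np.c_[x,y]
E
python3 - <<'E'
from h import *
d=ctrl.get_image('top'); im=d['image']
y=pts(mask(im,(22,110,110),(35,255,255),(245,190,270,215))); print('yellow',len(y),y.min(0),y.max(0),cast(d,y.mean(0),.04))
w=pts(mask(im,(0,0,170),(180,45,255),(250,155,266,205))); print('white',len(w),w.min(0),w.max(0))
P=cast(d,w,.006)[:,:2]; print(cv2.minAreaRect((P*1000).astype(np.float32)))
b=mask(im,(105,120,50),(125,255,255),(320,110,375,200)); p=pts(b); print('blue',len(p),p.min(0),p.max(0))
r=cv2.minAreaRect((cast(d,p,.01)[:,:2]*1000).astype(np.float32)); print(r)
r=pts(mask(im,(0,190,100),(6,255,255),(335,120,365,160))); print('wing',len(r),r.min(0),r.max(0))
P=cast(d,r,.174)[:,:2]; print(cv2.minAreaRect((P*1000).astype(np.float32)))
c=im[110:270,235:380][:,:,::-1]; cv2.imwrite('pics/crop1.png',cv2.resize(c,None,fx=3.7,fy=3.7,interpolation=cv2.INTER_CUBIC))
E
```

```text
yellow 15 [256 199] [259 206] [[0.43431748 0.24516412 0.04      ]]
white 249 [254 162] [261 197]
((524.90771484375, 252.02235412597656), (26.941375732421875, 135.22271728515625), 89.14866638183594)
blue 331 [330 125] [366 182]
((619.7676391601562, -99.0528335571289), (128.3703155517578, 216.77609252929688), 83.19679260253906)Traceback (most recent call last):
  File "<stdin>", line 8, in <module>
    return umr_minimum(a, axis, None, out, keepdims, initial, where)
ValueError: zero-size array to reduction operation minimum which has no identity
```

```bash
python3 - <<'E'
from h import *
d=ctrl.get_image('top'); im=d['image']
hsv=cv2.cvtColor(im,cv2.COLOR_RGB2HSV); print(hsv[136:150,349:359].tolist()[::3])
for uv in [(348,123)]: pass
c=im[110:270,235:380][:,:,::-1]; cv2.imwrite('pics/crop1.png',cv2.resize(c,None,fx=3.7,fy=3.7,interpolation=cv2.INTER_CUBIC))
E
```

```text
[[[109, 124, 181], [109, 124, 181], [109, 124, 181], [109, 123, 180], [122, 67, 149], [175, 130, 189], [171, 110, 163], [112, 100, 163], [109, 118, 162], [110, 89, 117]], [[109, 123, 182], [109, 124, 181], [110, 109, 162], [173, 121, 177], [2, 120, 214], [4, 76, 230], [3, 105, 216], [178, 120, 140], [143, 28, 82], [177, 32, 88]], [[6, 10, 127], [1, 84, 149], [1, 151, 197], [1, 164, 215], [1, 163, 213], [1, 151, 172], [178, 82, 106], [116, 43, 88], [133, 21, 85], [7, 66, 96]], [[1, 139, 182], [1, 162, 214], [1, 163, 216], [1, 160, 201], [2, 128, 141], [4, 42, 85], [173, 9, 111], [0, 0, 120], [10, 29, 104], [9, 87, 103]], [[1, 160, 204], [1, 160, 204], [2, 145, 158], [3, 72, 99], [174, 12, 110], [17, 65, 160], [19, 81, 157], [115, 43, 136], [129, 44, 111], [9, 93, 104]]]
```

View pics/crop1.png

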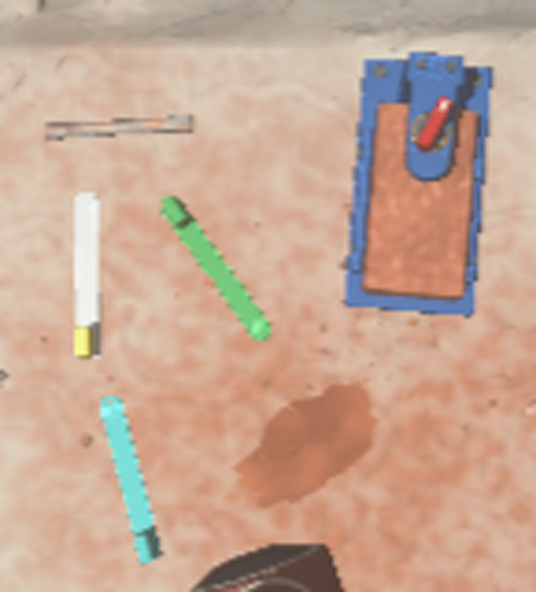

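The crop confirms it: the yellow handle is at (86,340), its white blade pointing away to (87,195), and the jig's open front is at the bottom with the wing turned slightly clockwise. Next, the jig pose from the corners and a first move.

```bash
cat >> h.py <<'E'
def go(x,y,z,yaw,o=None):
    "offset (mm, tool axes) and turn about tool z to reach TCP xyz, tool x heading yaw, tool down"
    o=o or ctrl.get_obs(); T=R.from_rotvec(o['tool_rot'])
    G=R.from_matrix(np.array([[np.cos(yaw),np.sin(yaw),0],[np.sin(yaw),-np.cos(yaw),0],[0,0,-1]]).astype(float))
    off=T.inv().apply(np.array([x,y,z])-o['tool_pos'])*1000
    print('offset',off.round(1),'turn',(T.inv()*G).as_rotvec().round(3))
E
python3 - <<'E'
from h import *
d=ctrl.get_image('top')
cr=lambda a:np.array(a)/3.7+[235-.4,110-.4]
J=cast(d,cr([(346,303),(472,315),(492,68),(365,60)]),.01)
B=cast(d,cr([(362,290),(463,298),(475,108),(378,102)]),.066)
S=cast(d,cr([(425,148),(447,100)]),.174)
for P in(J,B):
    P=P[:,:2];print((P*1000).round(),'mid',P.mean(0).round(4),'L',np.linalg.norm(P[3]-P[0]),np.linalg.norm(P[2]-P[1]),'yaw',np.arctan2(*((P[3]+P[2]-P[0]-P[1])[::-1])))
print('wing',S,np.arctan2(*(S[1]-S[0])[1::-1]))
go(.42,-.1,.36,.0); go(.43,.245,.25,0)
E
```

```text
[[ 472.  -18.]
 [ 456. -147.]
 [ 714. -177.]
 [ 725.  -44.]] mid [ 0.5916 -0.0965] L 0.25528409184218004 0.2593899384192663 yaw -0.10818356833979988
[[ 480.  -33.]
 [ 469. -132.]
 [ 659. -150.]
 [ 668.  -54.]] mid [ 0.5691 -0.0923] L 0.18942064623749874 0.1910322762189033 yaw -0.10281723305152746
wing [[ 0.59955551 -0.08981606  0.174     ]
 [ 0.64360746 -0.1113581   0.174     ]] -0.4548205575647617
offset [ 342.7 -362.3 -128.9] turn [-0.001  0.     0.42 ]
offset [ 492.5 -673.2  -18.6] turn [-0.001  0.     0.42 ]
```

```bash
python3 -m handwheel '[{"gripper":-1,"offset":[40,-42,-50],"rotation":[0,0,0.05]},{"gripper":-1,"offset":[80,-85,-80],"rotation":[0,0,0.1]},{"gripper":-1,"offset":[122,-129,-100],"rotation":[0,0,0.16]},{"gripper":-1,"offset":[164,-174,-110],"rotation":[0,0,0.22]},{"gripper":-1,"offset":[206,-219,-120],"rotation":[0,0,0.28]},{"gripper":-1,"offset":[250,-265,-129],"rotation":[0,0,0.34]},{"gripper":-1,"offset":[293,-310,-129],"rotation":[0,0,0.40]},{"gripper":-1,"offset":[330,-350,-129],"rotation":[0,0,0.42]}]' 30
python3 - <<'E'
from h import *
d=ctrl.get_image('wrist'); cv2.imwrite('pics/w1.png',d['image'][:,:,::-1]); print({k:v for k,v in d.items() if k!='image'},ctrl.get_obs()['q'])
go(.42,.2,.25,0)
E
```

```text
t: 1.25
tool_pos: [0.41, -0.1253, 0.3607]
tool_rot: [3.141, -0.002, 0.002]
contact_force: [1.4, -0.3, -0.2]
opening: 0.0855
grip_force: 0.0
{'fovy': 62.27133356969431, 'cx': 316.2702633778714, 'cy': 199.52574833499597, 'xyz': array([ 0.49556238, -0.12548431,  0.50327362]), 'attitude': array([-0.26274718,  0.26074729, -1.55694506])} [-0.45857084 -0.47598962  1.85332277  0.00576682  1.76357172  1.10522853]
offset [  10.5 -318.1  112.4] turn [-0.005 -0.003  0.008]
```

View pics/w1.png

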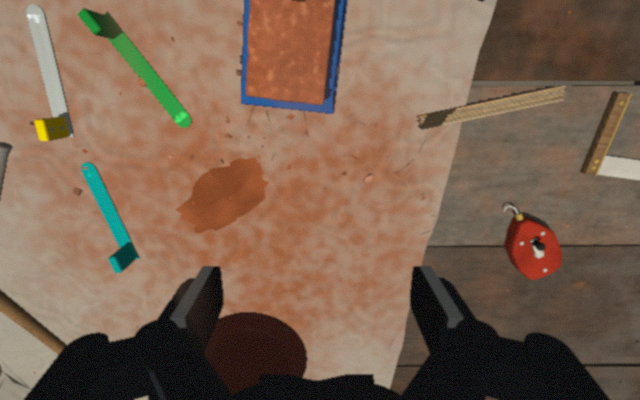

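The wrist view has the yellow gauge (handle near (53,128)) and the jig's front end at (290,105). Moving nearer the gauge.

```bash
python3 -m handwheel '[{"gripper":-1,"offset":[0,-45,15],"rotation":[0,0,0]},{"gripper":-1,"offset":[-5,-90,30],"rotation":[0,0,0]},{"gripper":-1,"offset":[-10,-135,50],"rotation":[0,0,0]},{"gripper":-1,"offset":[-15,-180,70],"rotation":[0,0,0]},{"gripper":-1,"offset":[-20,-230,90],"rotation":[0,0,0]},{"gripper":-1,"offset":[-25,-280,105],"rotation":[0,0,0]},{"gripper":-1,"offset":[-25,-330,112],"rotation":[0,0,0]},{"gripper":-1,"offset":[-25,-350,112],"rotation":[0,0,0]}]'
python3 - <<'E'
from h import *
d=ctrl.get_image('wrist'); im=d['image']; cv2.imwrite('pics/w2.png',im[:,:,::-1])
box=(0,0,640,300)
def big(m):
    n,l,s,c=cv2.connectedComponentsWithStats(m); i=1+s[1:,4].argmax(); return (l==i).astype(np.uint8)*255,s[i]
m,s=big(mask(im,(20,110,90),(35,255,255),box)); print('yellow',s); p=pts(m)
P=cast(d,p,.048)[:,:2]*1000; print(cv2.minAreaRect(P.astype(np.float32)))
m,s=big(mask(im,(0,0,140),(180,40,255),box)); print('white',s); p=pts(m)
P=cast(d,p,.006)[:,:2]*1000; print(cv2.minAreaRect(P.astype(np.float32)))
print(ctrl.get_obs()['tool_pos'])
E
```

```text
t: 2.3
tool_pos: [0.3839, 0.2246, 0.2471]
tool_rot: [3.141, 0.005, -0.003]
contact_force: [0.8, -0.3, 0.7]
opening: 0.0852
grip_force: 0.0
yellow [286 101  15  31 441]
((438.9117431640625, 247.5552520751953), (14.156442642211914, 29.694198608398438), 88.43047332763672)
white [ 281    0   24  103 2182]
((500.1559753417969, 249.29757690429688), (23.797683715820312, 99.5257797241211), 89.45914459228516)
[0.38411006 0.22560067 0.24753426]
```

View pics/w2.png

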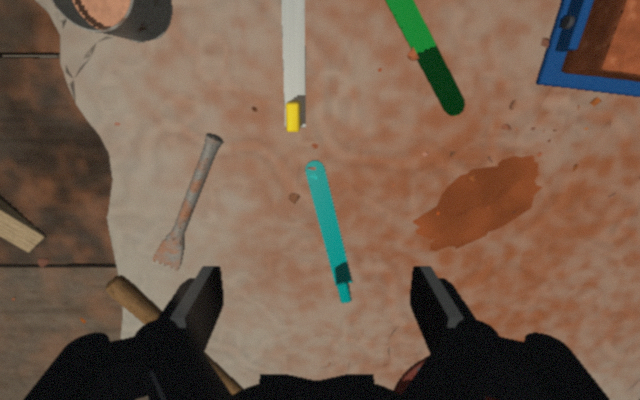

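Wrist view: the yellow handle is at (293,117), the white blade runs up to the image edge, and the sizes fit (14x30, 24 wide). Green and turquoise are clear of it. Descend and grip.

```bash
python3 -m handwheel '[{"gripper":-0.2,"offset":[28,-11,40],"rotation":[0,0,0]},{"gripper":-0.2,"offset":[55,-22,80],"rotation":[0,0,0]},{"gripper":-0.2,"offset":[55,-22,130],"rotation":[0,0,0]},{"gripper":-0.2,"offset":[55,-22,180],"rotation":[0,0,0]},{"gripper":-0.2,"offset":[55,-22,215],"rotation":[0,0,0]},{"gripper":-0.2,"offset":[55,-22,235],"rotation":[0,0,0]},{"gripper":-0.2,"offset":[55,-22,235],"rotation":[0,0,0]},{"gripper":-0.2,"offset":[55,-22,235],"rotation":[0,0,0]}]' 40
python3 -m handwheel '[{"gripper":1,"offset":[0,0,0],"rotation":[0,0,0]},{"gripper":1,"offset":[0,0,0],"rotation":[0,0,0]},{"gripper":1,"offset":[0,0,0],"rotation":[0,0,0]},{"gripper":1,"offset":[0,0,0],"rotation":[0,0,0]},{"gripper":1,"offset":[0,0,0],"rotation":[0,0,0]},{"gripper":1,"offset":[0,0,-20],"rotation":[0,0,0]},{"gripper":1,"offset":[0,0,-70],"rotation":[0,0,0]},{"gripper":1,"offset":[0,0,-120],"rotation":[0,0,0]}]' 40
```

```text
t: 3.35
tool_pos: [0.4408, 0.2447, 0.0144]
tool_rot: [-3.141, 0.001, -0.003]
contact_force: [-0.4, -0.5, 0.5]
opening: 0.0512
grip_force: 0.0
t: 4.35
tool_pos: [0.4388, 0.2443, 0.1333]
tool_rot: [3.141, -0.0, -0.004]
contact_force: [0.9, -0.5, -0.5]
opening: 0.0134
grip_force: 40.1
```

```bash
python3 -m handwheel '[{"gripper":1,"offset":[0,20,-50],"rotation":[0,0,0]},{"gripper":1,"offset":[0,60,-90],"rotation":[0,0,0.02]},{"gripper":1,"offset":[0,105,-130],"rotation":[0,0,0.04]},{"gripper":1,"offset":[5,155,-160],"rotation":[0,0,0.06]},{"gripper":1,"offset":[10,210,-167],"rotation":[0,0,0.08]},{"gripper":1,"offset":[15,265,-167],"rotation":[0,0,0.10]},{"gripper":1,"offset":[20,315,-167],"rotation":[0,0,0.10]},{"gripper":1,"offset":[21,324,-167],"rotation":[0,0,0.10]}]' 40
python3 - <<'E'
from h import *
d=ctrl.get_image('wrist'); cv2.imwrite('pics/w3.png',d['image'][:,:,::-1]); np.savez('w3.npz',**d)
print(ctrl.get_obs()['tool_pos'])
E
```

```text
t: 5.35
tool_pos: [0.4603, -0.0815, 0.2993]
tool_rot: [-3.137, 0.164, 0.003]
contact_force: [0.0, 0.6, -2.1]
opening: 0.0136
grip_force: 40.2
[ 0.46040531 -0.08106464  0.29928252]
```

View pics/w3.png

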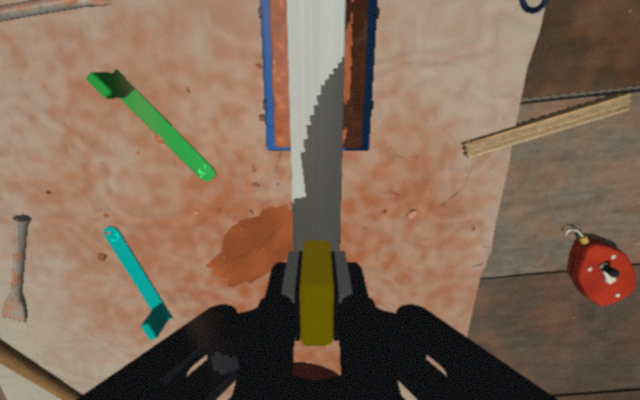

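Wrist view: gauge straight in the pads with its blade running up at (318,120); below it is the jig bed, left edge about x=266, right edge about 373, front edge at row 148. Fitting the jig's line from the blue edges.

```bash
python3 - <<'E'
from h import *
d=dict(np.load('w3.npz')); im=d['image']
m=mask(im,(105,120,40),(125,255,255),(255,0,390,160))
L=[];Rr=[]
for v in range(10,140,2):
    x=np.nonzero(m[v])[0]
    if len(x)>1: L.append((x.min()-.5,v)); Rr.append((x.max()+.5,v))
mid=[]
for E in(L,Rr):
    P=cast(d,np.array(E),.01)[:,:2]
    vx,vy,x0,y0=cv2.fitLine(P.astype(np.float32)*1000,cv2.DIST_HUBER,0,.1,.1).ravel(); s=np.sign(vx)
    print('edge yaw',np.arctan2(s*vy,s*vx),'y at x=520:',y0+vy/vx*(520-x0), 'res',np.std((P[:,1]*1000-y0)-vy/vx*(P[:,0]*1000-x0)))
f=[(u,np.nonzero(m[:,u])[0].max()+.5) for u in list(range(272,290))+list(range(346,366))]
F=cast(d,np.array(f),.01); print('front',np.median(F[:20],0),np.median(F[20:],0))
o=ctrl.get_obs(); zt=o['tool_pos'][2]-.0084
# blade edges: low saturation band
h=cv2.cvtColor(im,cv2.COLOR_RGB2HSV); C=[]
for v in range(10,230,5):
    x=280+np.nonzero(h[v,280:352,1]<40)[0]
    if len(x)>20: C.append((x.min()-.5,v)); C.append((x.max()+.5,v))
P=cast(d,np.array(C),zt)[:,:2]*1000
print('blade w',np.median(np.hypot(*(P[1::2]-P[::2]).T))); M=(P[::2]+P[1::2])/2
print('blade mid',M[0],M[-1],'yaw',np.polyfit(M[:,0],M[:,1],1)[0],'tcp',o['tool_pos'])
E
```

```text
edge yaw -0.1155534 y at x=520: -23.612617 res 15.409246770389169
edge yaw -0.10929639 y at x=520: -155.60898 res 0.48564104078838954Traceback (most recent call last):
  File "<stdin>", line 13, in <module>
    return umr_maximum(a, axis, None, out, keepdims, initial, where)
ValueError: zero-size array to reduction operation maximum which has no identity
```

```bash
python3 - <<'E'
from h import *
d=dict(np.load('w3.npz')); im=d['image']; h=cv2.cvtColor(im,cv2.COLOR_RGB2HSV)
m=mask(im,(100,90,20),(130,255,255),(255,0,390,165))
def line(E):
    P=cast(d,np.array(E),.01)[:,:2]*1000
    for _ in range(3):
        c=np.polyfit(P[:,0],P[:,1],1); r=P[:,1]-np.polyval(c,P[:,0]); P=P[abs(r)<=max(1,2*np.median(abs(r)))]
    print('edge',np.arctan(c[0]),np.polyval(c,520),len(P)); return c
L=[];Rr=[]
for v in range(10,140,2):
    x=np.nonzero(m[v,:292])[0]; y=345+np.nonzero(m[v,345:])[0]
    if len(x): L.append((x.min()-.5,v))
    if len(y): Rr.append((y.max()+.5,v))
line(L);line(Rr)
for U in(range(272,290),range(346,366)):
    f=[(u,np.nonzero(m[:,u])[0].max()+.5) for u in U if m[:,u].any()]
    if f: print('front',np.median(cast(d,np.array(f),.01),0))
o=ctrl.get_obs(); zt=o['tool_pos'][2]-.0084; C=[]
for v in range(10,230,5):
    x=280+np.nonzero(h[v,280:352,1]<40)[0]
    if len(x)>20: C+= [(x.min()-.5,v),(x.max()+.5,v)]
P=cast(d,np.array(C),zt)[:,:2]*1000; M=(P[::2]+P[1::2])/2
print('blade w',np.median(np.hypot(*(P[1::2]-P[::2]).T)),M[0],M[-1],'yaw',np.polyfit(M[:,0],M[:,1],1)[0],'tcp',o['tool_pos'])
E
```

```text
edge -0.10795019514960541 -23.63510687923236 57
edge -0.11190233169609617 -155.73397005546406 64
front [ 0.46968152 -0.03573662  0.01      ]
front [ 0.45873393 -0.1414495   0.01      ]
blade w 23.07585660293796 [573.56703032 -93.46526881] [480.02584096 -83.61533829] yaw -0.10647269137052556 tcp [ 0.46040531 -0.08106464  0.29928252]
```

```bash
python3 -m handwheel '[{"gripper":1,"offset":[-28,1,20],"rotation":[0,0,0]},{"gripper":1,"offset":[-56,2,50],"rotation":[0,0,0]},{"gripper":1,"offset":[-56,2,100],"rotation":[0,0,0]},{"gripper":1,"offset":[-56,2,145],"rotation":[0,0,0]},{"gripper":1,"offset":[-56,2,185],"rotation":[0,0,0]},{"gripper":1,"offset":[-56,2,206],"rotation":[0,0,0]},{"gripper":1,"offset":[-56,2,215],"rotation":[0,0,0]},{"gripper":1,"offset":[-56,2,215],"rotation":[0,0,0]}]' 40
python3 -m handwheel '[{"gripper":1,"offset":[0,0,0],"rotation":[0,0,0]},{"gripper":1,"offset":[0,0,0.5],"rotation":[0,0,0]},{"gripper":1,"offset":[0,0,1],"rotation":[0,0,0]},{"gripper":1,"offset":[0,0,1],"rotation":[0,0,0]},{"gripper":1,"offset":[0,0,1.5],"rotation":[0,0,0]},{"gripper":1,"offset":[0,0,1.5],"rotation":[0,0,0]},{"gripper":1,"offset":[0,0,1.5],"rotation":[0,0,0]},{"gripper":1,"offset":[0,0,1.5],"rotation":[0,0,0]}]' 40
python3 - <<'E'
from h import *
d=ctrl.get_image('wrist'); np.savez('w4.npz',**d); s=ctrl.get_image('scene')
a=cv2.resize(d['image'][0:240,200:440],(400,400)); b=cv2.resize(s['image'][140:250,245:355],(400,400),interpolation=cv2.INTER_CUBIC)
cv2.imwrite('pics/c4.png',np.hstack([a,b])[:,:,::-1]); print(ctrl.get_obs()['contact_force'],ctrl.get_obs()['tool_pos'])
E
```

```text
t: 6.4
tool_pos: [0.4047, -0.0749, 0.085]
tool_rot: [-3.137, 0.156, 0.001]
contact_force: [0.2, 0.1, -0.3]
opening: 0.0139
grip_force: 40.2
t: 7.4
tool_pos: [0.4049, -0.0756, 0.0837]
tool_rot: [-3.138, 0.157, 0.0]
contact_force: [0.2, -0.0, -0.7]
opening: 0.0136
grip_force: 40.2
[ 0.20499364 -0.79756057 -1.35727831] [ 0.40486563 -0.07561434  0.08369073]
```

View pics/c4.png

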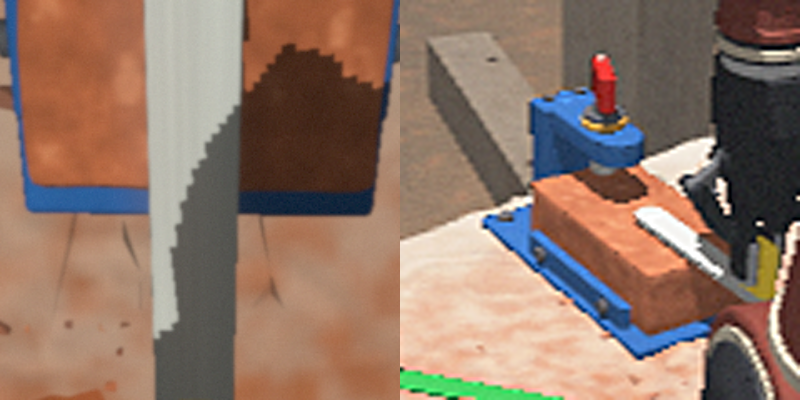

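Left: the blade runs over the brick, about 1.5 mm left of its middle. Right (scene): the nose lies well short of the foot. Lowering until it touches.

```bash
python3 -m handwheel '[{"gripper":1,"offset":[0,1,0.5],"rotation":[0,0,0]},{"gripper":1,"offset":[0,1.5,1],"rotation":[0,0,0]},{"gripper":1,"offset":[0,1.5,1.5],"rotation":[0,0,0]},{"gripper":1,"offset":[0,1.5,2],"rotation":[0,0,0]},{"gripper":1,"offset":[0,1.5,2],"rotation":[0,0,0]},{"gripper":1,"offset":[0,1.5,2.5],"rotation":[0,0,0]},{"gripper":1,"offset":[0,1.5,2.5],"rotation":[0,0,0]},{"gripper":1,"offset":[0,1.5,2.5],"rotation":[0,0,0]}]' 40
python3 -m handwheel '[{"gripper":1,"offset":[0,0,0.5],"rotation":[0,0,0]},{"gripper":1,"offset":[0,0,0.5],"rotation":[0,0,0]},{"gripper":1,"offset":[0,0,1],"rotation":[0,0,0]},{"gripper":1,"offset":[0,0,1],"rotation":[0,0,0]},{"gripper":1,"offset":[0,0,1],"rotation":[0,0,0]},{"gripper":1,"offset":[0,0,1],"rotation":[0,0,0]},{"gripper":1,"offset":[0,0,1],"rotation":[0,0,0]},{"gripper":1,"offset":[0,0,1],"rotation":[0,0,0]}]' 40
```

```text
t: 8.5
tool_pos: [0.4047, -0.0771, 0.0812]
tool_rot: [-3.138, 0.157, 0.0]
contact_force: [-0.1, 0.3, -0.7]
opening: 0.0134
grip_force: 40.2
t: 9.5
tool_pos: [0.4048, -0.0772, 0.0805]
tool_rot: [3.138, -0.157, 0.0]
contact_force: [-4.3, 0.1, 5.2]
opening: 0.0134
grip_force: 41.0
```

```bash
python3 -m handwheel '[{"gripper":1,"offset":[0,0,-0.8],"rotation":[0,0,0]},{"gripper":1,"offset":[12,0,-0.8],"rotation":[0,0,0]},{"gripper":1,"offset":[27,0,-0.8],"rotation":[0,0,0]},{"gripper":1,"offset":[42,0,-0.8],"rotation":[0,0,0]},{"gripper":1,"offset":[57,0,-0.8],"rotation":[0,0,0]},{"gripper":1,"offset":[72,0,-0.8],"rotation":[0,0,0]},{"gripper":1,"offset":[82,0,-0.8],"rotation":[0,0,0]},{"gripper":1,"offset":[87,0,-0.8],"rotation":[0,0,0]}]' 40
python3 -m handwheel '[{"gripper":1,"offset":[0,0,0],"rotation":[0,0,0]},{"gripper":1,"offset":[0,0,0.8],"rotation":[0,0,0]},{"gripper":1,"offset":[0,0,0.8],"rotation":[0,0,0]},{"gripper":-0.3,"offset":[0,0,0.5],"rotation":[0,0,0]},{"gripper":-0.3,"offset":[0,0,0.5],"rotation":[0,0,0]},{"gripper":-0.3,"offset":[0,0,0.5],"rotation":[0,0,0]},{"gripper":-0.3,"offset":[0,0,-40],"rotation":[0,0,0]},{"gripper":-0.3,"offset":[0,0,-90],"rotation":[0,0,0]}]' 40
```

```text
t: 10.5
tool_pos: [0.4918, -0.0858, 0.0807]
tool_rot: [-3.138, 0.157, 0.001]
contact_force: [-2.9, -0.3, 1.3]
opening: 0.0133
grip_force: 40.8
t: 11.5
tool_pos: [0.49, -0.0855, 0.1703]
tool_rot: [-3.137, 0.157, 0.006]
contact_force: [0.6, -0.3, 0.6]
opening: 0.0559
grip_force: 0.0
```

```bash
python3 - <<'E'
from h import *
d=ctrl.get_image('wrist'); np.savez('w5.npz',**d); cv2.imwrite('pics/w5.png',d['image'][:,:,::-1]); print(ctrl.get_obs()['tool_pos'])
E
```

```text
[ 0.49454034 -0.08684632  0.179596  ]
```

View pics/w5.png

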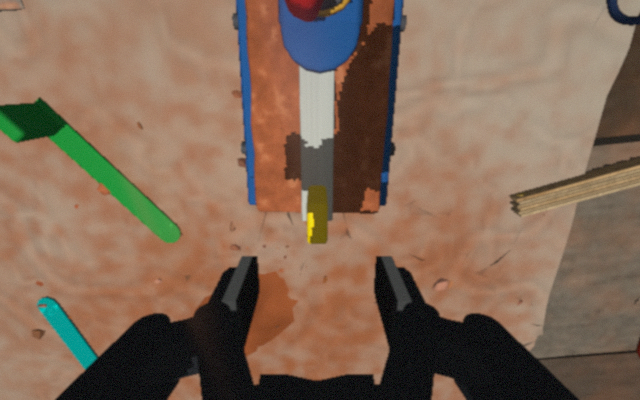

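The gauge lies on the brick, handle at (317,215), and the blade runs under the bridge arm, whose tip is at (321,72). The blade's tail (302,220) seems just past the brick's front edge (row 212). Computing.

```bash
python3 - <<'E'
from h import *
d=dict(np.load('w5.npz')); im=d['image']; u=np.array([np.cos(-.107),np.sin(-.107)]);n=np.array([-u[1],u[0]])
O=np.array([.5715,-.095])
def jx(uv,z): p=cast(d,uv,z)[:,:2]-O; return np.c_[p@u,p@n]*1000
print('brick front',jx([(256,212),(378,212)],.066).round(1))
print('tail',jx([(302,220),(331,219)],.072).round(1))
print('arm tip',jx([(321,72)],.122).round(1))
h=cv2.cvtColor(im,cv2.COLOR_RGB2HSV); C=[]
for v in range(75,135,4):
    x=290+np.nonzero(h[v,290:345,1]<50)[0]; C+= [(x.min()-.5,v),(x.max()+.5,v)]
P=jx(C,.072); M=(P[::2]+P[1::2])/2; print('blade',M[0],M[-1],np.median(P[::2,1]-P[1::2,1]))
m=mask(im,(20,80,60),(36,255,255),(300,180,335,250)); p=pts(m); print(p.min(0),p.max(0)); q=jx(p,.114); print('handle top far/near', q[:,0].min(), jx([(317,187)],.114),jx([(317,243)],.114),q[:,1].min(),q[:,1].max())
L=[];Rr=[]
for v in range(90,200,4):
    b=np.nonzero(cv2.inRange(h[v:v+1],np.array((100,90,20)),np.array((130,255,255)))[0])[0]; b=b[(b>235)&(b<400)]
    if len(b)>1:L.append((b.min()-.5,v));Rr.append((b.max()+.5,v))
print('bed edges y',np.median(jx(L,.01)[:,1]),np.median(jx(Rr,.01)[:,1]))
E
```

```text
brick front [[-93.5  48.8]
 [-92.8 -48.8]]
tail [[-97.6  11.8]
 [-96.6 -11. ]]
arm tip [[ 9.8 -1.3]]
blade [9.3058441 1.0840281] [-28.32186275   0.83087723] 23.92799285282758
[306 185] [327 243]
handle top far/near -96.41961205920143 [[-57.34218159   0.35390871]] [[-9.63852547e+01  7.16457024e-02]] -6.305284697659847 7.368260031014064
bed edges y 65.99338338153811 -66.11600151975915
```

```bash
python3 - <<'E'
from h import *
d=ctrl.get_image('scene'); im=d['image']; a=-.107
A=np.array([.5705,-.095])+.055*np.array([np.cos(a),np.sin(a)])
for z in(.174,.122,.1,.085,.08,.075,.072,.066): print(z,proj(d,[*A,z]).round(1))
c=proj(d,[*A,.08])[0]; u,v=c.round().astype(int); h=cv2.cvtColor(im,cv2.COLOR_RGB2HSV)
for y in range(v-12,v+12): print(y,[tuple(int(t) for t in h[y,x]) for x in range(u-3,u+5,1)])
C=im[v-35:v+25,u-35:u+45]; cv2.imwrite('pics/c6.png',cv2.resize(C,None,fx=10,fy=10,interpolation=cv2.INTER_CUBIC)[:,:,::-1]); print(u,v)
E
```

```text
0.174 [[300.9 157.1]]
0.122 [[300.9 173.2]]
0.1 [[300.9 179.9]]
0.085 [[300.9 184.4]]
0.08 [[300.9 185.9]]
0.075 [[300.9 187.4]]
0.072 [[300.9 188.2]]
0.066 [[300.9 190. ]]
174 [(22, 151, 255), (20, 152, 255), (18, 153, 188), (19, 107, 81), (19, 124, 99), (20, 163, 119), (17, 164, 131), (18, 177, 124)]
175 [(19, 193, 174), (18, 187, 185), (19, 180, 156), (18, 182, 133), (18, 173, 140), (18, 188, 134), (18, 213, 139), (18, 172, 108)]
176 [(107, 153, 183), (107, 98, 117), (20, 121, 76), (20, 93, 71), (19, 101, 71), (17, 34, 52), (108, 176, 220), (107, 182, 247)]
177 [(107, 177, 231), (107, 184, 229), (108, 176, 231), (108, 180, 229), (107, 179, 228), (107, 178, 221), (107, 176, 209), (107, 171, 207)]
178 [(107, 174, 179), (107, 171, 209), (107, 168, 220), (107, 170, 217), (107, 172, 212), (108, 171, 206), (108, 166, 211), (108, 165, 210)]
179 [(107, 158, 108), (106, 183, 81), (107, 163, 139), (108, 165, 199), (108, 165, 219), (107, 167, 223), (107, 170, 217), (107, 174, 208)]
180 [(107, 160, 116), (108, 162, 113), (108, 153, 115), (108, 153, 117), (109, 166, 118), (107, 163, 130), (108
[... 1474 characters left out ...]
163), (83, 8, 131), (60, 5, 97), (50, 8, 93), (60, 5, 96), (60, 3, 100), (30, 10, 101)]
193 [(9, 158, 218), (6, 89, 154), (83, 8, 122), (73, 7, 241), (0, 0, 255), (23, 11, 207), (50, 10, 80), (0, 6, 82)]
194 [(9, 153, 225), (9, 156, 234), (7, 126, 160), (93, 25, 114), (86, 11, 184), (0, 0, 255), (0, 0, 255), (0, 0, 255)]
195 [(9, 145, 220), (9, 149, 223), (9, 156, 234), (9, 165, 155), (86, 13, 134), (97, 14, 159), (0, 0, 255), (0, 0, 255)]
196 [(10, 151, 221), (9, 141, 231), (9, 145, 232), (9, 149, 239), (8, 152, 221), (8, 89, 135), (85, 28, 109), (54, 6, 212)]
197 [(10, 147, 227), (9, 144, 232), (9, 138, 234), (9, 146, 232), (9, 150, 233), (9, 157, 241), (8, 137, 169), (93, 31, 75)]
301 186
```

View pics/c6.png

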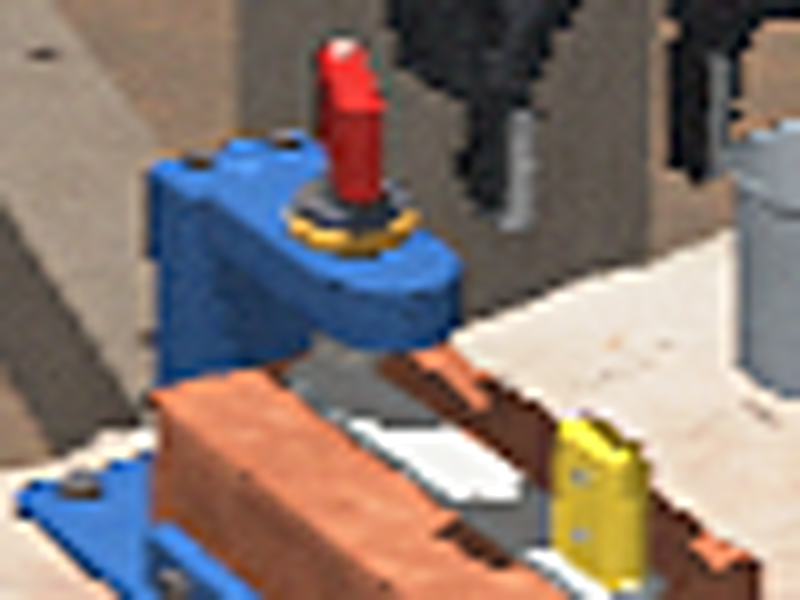

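The scene crop shows the blade under the foot, handle at (600,500) in the crop, with the foot blending into the blade. I'll use the earlier gauge-free scene image for the foot's underside.

```bash
python3 - <<'E'
from h import *
im=cv2.imread('pics/scene0.png')[:,:,::-1].copy(); h=cv2.cvtColor(im,cv2.COLOR_RGB2HSV)
d=ctrl.get_image('scene'); a=-.107
A=np.array([.5705,-.095])+.055*np.array([np.cos(a),np.sin(a)])
w=np.array(d['xyz'])[:2]-A; w/=np.hypot(*w)
for z in(.1,.085,.08,.075,.07): print(z,proj(d,[*(A+.011*w),z])[0].round(1))
for y in range(178,197): print(y,' '.join('%3d/%3d/%3d'%tuple(h[y,x]) for x in range(293,307)))
E
```

```text
0.1 [300.9 181.5]
0.085 [300.9 186. ]
0.08 [300.9 187.5]
0.075 [300.9 189. ]
0.07 [300.9 190.5]
178 106/168/103 108/173/102 107/165/108 110/149/103 107/175/130 108/167/166 107/172/194 108/170/205 108/167/199 107/178/193 107/167/196 108/166/191 107/166/192 107/166/193
179 108/175/102 108/160/110 108/167/104 107/160/105 107/160/102 107/171/ 97 105/193/ 74 106/162/126 108/170/183 108/168/200 108/167/205 107/174/199 107/168/196 108/165/198
180 109/152/ 92 109/170/102 107/164/106 105/181/100 108/156/106 106/165/110 108/165/105 109/143/109 108/163/102 109/158/110 106/168/117 108/154/129 108/159/141 107/167/131
181 106/161/ 81 106/165/ 85 107/166/100 108/167/101 107/157/109 106/156/108 107/156/108 107/152/109 107/161/109 106/172/110 108/167/110 106/165/110 108/160/113 107/153/115
182 106/159/ 82 107/166/ 80 106/194/ 71 109/160/ 94 108/159/104 108/168/106 109/155/105 107/162/110 107/183/110 107/178/110 107/154/116 108/157/117 107/169/113 107/181/ 90
183 106/145/ 88 110/148/ 86 107/156/ 80 108/159/ 80 108/170/ 90 107/183/107 107/182/105 107/180/106 107/157/109 107/155/110 107/167/113 107/163/
[... 1563 characters left out ...]
   8/153/ 85
193   9/146/218   9/143/224  10/143/227   9/146/225   9/148/226   9/152/212   9/149/137   7/133/ 73  10/152/ 77   7/135/ 87   8/134/ 84   8/139/ 79   6/134/ 82   8/138/ 85
194   8/145/208   8/150/208   8/142/205   8/146/208   9/147/211   9/149/210   9/148/219   9/146/148   6/127/ 58  10/122/ 71   7/122/ 75   6/132/ 85   7/143/ 82   8/130/ 86
195   8/141/210   9/141/219   9/141/222   9/143/212   8/145/204   8/145/204   9/150/204   8/152/213   9/147/228   9/153/236   8/146/162  12/128/ 64   9/127/ 70   6/141/ 67
196   8/145/201   8/146/206   9/141/220   9/145/215  10/149/207   9/151/208   9/149/215   8/143/223   8/149/222   9/147/220   9/147/229   9/143/242   9/141/246   9/138/250
```

```bash
python3 -m handwheel '[{"gripper":-0.3,"offset":[0,0,-40],"rotation":[0,0,-0.18]},{"gripper":-0.3,"offset":[20,0,-80],"rotation":[0,0,-0.36]},{"gripper":-0.3,"offset":[45,0,-85],"rotation":[0,0,-0.54]},{"gripper":-0.3,"offset":[70,0,-85],"rotation":[0,0,-0.72]},{"gripper":-0.3,"offset":[95,0,-85],"rotation":[0,0,-0.9]},{"gripper":-0.3,"offset":[115,0,-85],"rotation":[0,0,-1.08]},{"gripper":-0.3,"offset":[128,0,-85],"rotation":[0,0,-1.26]},{"gripper":-0.3,"offset":[133,0,-85],"rotation":[0,0,-1.44]}]' 40
python3 -m handwheel '[{"gripper":-0.3,"offset":[0,0,0],"rotation":[0,0,-0.18]},{"gripper":-0.3,"offset":[0,0,0],"rotation":[0,0,-0.36]},{"gripper":-0.3,"offset":[0,0,0],"rotation":[0,0,-0.54]},{"gripper":-0.3,"offset":[0,0,0],"rotation":[0,0,-0.72]},{"gripper":-0.3,"offset":[0,0,0],"rotation":[0,0,-0.9]},{"gripper":-0.3,"offset":[0,0,0],"rotation":[0,0,-1.08]},{"gripper":-0.3,"offset":[0,0,0],"rotation":[0,0,-1.26]},{"gripper":-0.3,"offset":[0,0,0],"rotation":[0,0,-1.35]}]' 40
python3 - <<'E'
from h import *
d=ctrl.get_image('wrist'); np.savez('w7.npz',**d); im=d['image']; cv2.imwrite('pics/w7.png',im[:,:,::-1])
o=ctrl.get_obs(); print(o['q'],o['tool_pos'])
m=mask(im,(0,150,80),(6,255,255),(230,60,400,330))|mask(im,(176,150,80),(180,255,255),(230,60,400,330)); n,l,s,c=cv2.connectedComponentsWithStats(m); print(s[1:][s[1:,4]>60])
E
```

```text
t: 12.65
tool_pos: [0.6235, -0.099, 0.2535]
tool_rot: [-2.455, -1.956, 0.003]
contact_force: [-0.2, 0.1, 0.0]
opening: 0.0557
grip_force: 0.0
t: 13.65
tool_pos: [0.6229, -0.099, 0.2537]
tool_rot: [-0.698, -3.06, -0.0]
contact_force: [-0.0, 0.3, -0.4]
opening: 0.0555
grip_force: 0.0
[-2.75446622e-01  5.59041176e-02  1.57225585e+00 -2.12488012e-05
  1.51671132e+00 -1.39924959e+00] [ 0.62288808 -0.09894693  0.25372588]
[[307 172  19  69 964]]
```

View pics/w7.png

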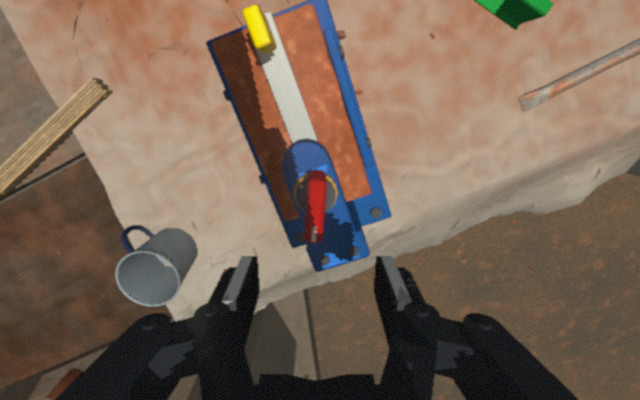

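Wrist view from above the screw: red wing at (316,205) almost along the tool's x, jig and gauge behind it, yellow handle at (260,28).

```bash
python3 - <<'E'
from h import *
d=dict(np.load('w7.npz')); im=d['image']; h=cv2.cvtColor(im,cv2.COLOR_RGB2HSV)
for v in range(168,246,5): print(v,' '.join('%d/%d/%d'%tuple(h[v,x]) for x in range(304,330,2)))
m=mask(im,(0,130,60),(8,255,255),(300,165,332,245)); p=pts(m)
P=cast(d,p,.174)[:,:2]*1000; r=cv2.minAreaRect(P.astype(np.float32)); print(r)
O=np.array([.572,-.095]);u=np.array([np.cos(-.107),np.sin(-.107)]);n=np.array([-u[1],u[0]])
for k,uv,z in(('nut',(316,192),.14),('armtip',(302,141),.122),('handle',(255,15),.114)): q=cast(d,uv,z)[0,:2];print(k,q,(q-O)@u,(q-O)@n)
E
```

```text
168 109/145/144 109/145/146 109/147/144 109/143/134 108/146/152 108/157/161 108/158/174 107/167/205 107/171/215 107/167/217 107/166/219 107/177/199 107/160/159
173 109/138/166 127/51/85 5/82/81 1/150/85 179/151/93 2/171/94 1/165/99 1/163/103 0/181/97 0/182/94 145/88/93 111/129/140 107/154/152
178 18/139/101 11/81/63 4/134/76 178/174/85 0/171/100 178/159/112 0/161/109 1/180/109 179/173/106 179/171/106 5/199/101 16/172/151 19/174/191
183 8/21/49 178/66/58 0/163/111 179/188/149 0/189/165 1/199/176 179/194/171 1/199/174 1/204/169 0/200/171 0/198/156 178/125/112 130/9/86
188 171/48/53 2/75/65 1/183/124 1/193/153 1/193/173 1/199/178 1/201/180 1/206/181 1/204/184 1/204/174 2/199/160 179/120/117 128/11/91
193 167/35/51 3/118/69 0/184/132 0/195/157 0/201/171 1/201/176 1/199/182 0/201/181 0/195/186 1/215/170 1/197/155 178/89/103 165/11/92
198 174/24/54 0/108/64 0/176/103 2/197/155 1/203/175 0/201/180 0/199/183 1/204/184 0/199/186 1/204/174 0/187/146 170/58/92 132/14/88
203 167/47/49 2/126/69 1/181/97 1/199/155 0/196/178 1/206/177 1/201/184 1/202/183 1/203/182 1/218/165 1/175/137 175/33/93 120/
[... 711 characters left out ...]
80 4/169/77 9/54/95 14/44/109 3/121/124 0/190/125 1/200/144 178/183/110 123/78/65 108/158/66 111/142/61
238 6/113/54 179/205/72 179/181/76 179/134/84 12/39/97 18/30/103 4/107/88 1/155/84 1/175/80 170/108/66 108/140/60 110/141/65 108/131/64
243 106/105/68 109/99/62 118/82/53 132/61/54 127/79/55 127/70/62 136/82/59 133/72/57 117/99/59 113/116/66 107/158/63 109/148/67 108/166/60
((622.0211791992188, -99.3425064086914), (13.36282730102539, 53.07855987548828), 61.27522659301758)
nut [ 0.62128269 -0.09846701] 0.049371104405699674 0.001816004585155755
armtip [ 0.58157474 -0.09222889] 0.009224034906242806 0.003777808034517006
handle [ 0.48202231 -0.0827111 ] -0.09077550494977368 0.002609371087688456
```

```bash
python3 -m handwheel '[{"gripper":-0.3,"offset":[0,-0.6,30],"rotation":[0,0,0.03]},{"gripper":-0.3,"offset":[0,-0.6,65],"rotation":[0,0,0.03]},{"gripper":-0.3,"offset":[0,-0.6,95],"rotation":[0,0,0.03]},{"gripper":-0.3,"offset":[0,-0.6,110],"rotation":[0,0,0.03]},{"gripper":1,"offset":[0,-0.6,110],"rotation":[0,0,0.03]},{"gripper":1,"offset":[0,-0.6,110],"rotation":[0,0,0.03]},{"gripper":1,"offset":[0,-0.6,110],"rotation":[0,0,0.03]},{"gripper":1,"offset":[0,-0.6,110],"rotation":[0,0,0.03]}]' 40
```

```text
t: 14.7
tool_pos: [0.6241, -0.1005, 0.1478]
tool_rot: [0.749, 3.048, -0.002]
contact_force: [-0.9, -3.5, 3.8]
opening: 0.0136
grip_force: 40.4
```

```bash
python3 -m handwheel '[{"gripper":1,"offset":[0,0,0],"rotation":[0,0,0.17]},{"gripper":1,"offset":[0,0,0],"rotation":[0,0,0.34]},{"gripper":1,"offset":[0,0,0],"rotation":[0,0,0.51]},{"gripper":1,"offset":[0,0,0],"rotation":[0,0,0.68]},{"gripper":1,"offset":[0,0,0],"rotation":[0,0,0.85]},{"gripper":1,"offset":[0,0,0],"rotation":[0,0,1.02]},{"gripper":1,"offset":[0,0,0],"rotation":[0,0,1.19]},{"gripper":1,"offset":[0,0,0],"rotation":[0,0,1.36]}]' 40
python3 -c "
from h import *
o=ctrl.get_obs();print(o['q'],o['tool_pos'],o['wrist_torque'],o['contact_force'])"
```

```text
t: 15.7
tool_pos: [0.6252, -0.1001, 0.1478]
tool_rot: [2.503, 1.892, 0.005]
contact_force: [4.1, -1.6, 2.3]
opening: 0.0135
grip_force: 40.1
[-2.76277876e-01  1.31108725e-01  1.67177648e+00 -3.65278554e-06
  1.33318593e+00  1.71648764e-05] [ 0.62521649 -0.10014309  0.14782697] [-0.43061045 -0.41892299  0.18047942] [ 4.14808885 -1.55722762  2.27815596]
```

```bash
python3 -m handwheel '[{"gripper":1,"offset":[0,0,0],"rotation":[0,0,0.15]},{"gripper":1,"offset":[0,0,0],"rotation":[0,0,0.3]},{"gripper":1,"offset":[0,0,0],"rotation":[0,0,0.45]},{"gripper":1,"offset":[0,0,0],"rotation":[0,0,0.47]},{"gripper":1,"offset":[0,0,0],"rotation":[0,0,0.47]},{"gripper":1,"offset":[0,0,0],"rotation":[0,0,0.47]},{"gripper":-0.3,"offset":[0,0,0],"rotation":[0,0,0.47]},{"gripper":-0.3,"offset":[0,0,0],"rotation":[0,0,0.47]}]' 40
python3 -c "
from h import *
a=-.107
go(.4835,-.085,.25,a+np.pi/2)"
```

```text
t: 16.7
tool_pos: [0.6232, -0.0993, 0.146]
tool_rot: [-2.874, -1.266, -0.0]
contact_force: [0.2, 0.7, -0.3]
opening: 0.049
grip_force: 0.0
offset [ -83.7 -112.8 -104. ] turn [-0.001 -0.001 -0.634]
```

```bash
python3 -m handwheel '[{"gripper":-0.2,"offset":[0,0,-50],"rotation":[0,0,0]},{"gripper":-0.2,"offset":[-10,-14,-62],"rotation":[0,0,-0.12]},{"gripper":-0.2,"offset":[-30,-40,-62],"rotation":[0,0,-0.29]},{"gripper":-0.2,"offset":[-52,-70,-62],"rotation":[0,0,-0.46]},{"gripper":-0.03,"offset":[-70,-94,-50],"rotation":[0,0,-0.63]},{"gripper":-0.03,"offset":[-80,-107,-20],"rotation":[0,0,-0.63]},{"gripper":-0.03,"offset":[-80,-107,0],"rotation":[0,0,-0.63]},{"gripper":-0.03,"offset":[-80,-107,0],"rotation":[0,0,-0.63]}]' 40
python3 - <<'E'
from h import *
go(.490,-.086,.074,np.pi/2-.107); print(ctrl.get_obs()['contact_force'])
E
```

```text
t: 17.7
tool_pos: [0.4888, -0.0858, 0.144]
tool_rot: [-2.338, -2.092, 0.003]
contact_force: [0.1, -0.1, 0.1]
opening: 0.0437
grip_force: 0.0
offset [-0.2  1.5 70. ] turn [-0.004 -0.001 -0.004]
[ 0.1184008  -0.10538392  0.06847108]
```

```bash
python3 -m handwheel '[{"gripper":-0.03,"offset":[0,1.2,25],"rotation":[0,0,0]},{"gripper":-0.03,"offset":[0,1.2,50],"rotation":[0,0,0]},{"gripper":-0.03,"offset":[0,1.2,65],"rotation":[0,0,0]},{"gripper":-0.03,"offset":[0,1.2,69],"rotation":[0,0,0]},{"gripper":-0.03,"offset":[0,4,69],"rotation":[0,0,0]},{"gripper":-0.03,"offset":[0,7,69],"rotation":[0,0,0]},{"gripper":-0.03,"offset":[0,10,69],"rotation":[0,0,0]},{"gripper":-0.03,"offset":[0,12.5,69],"rotation":[0,0,0]}]' 40
python3 - <<'E'
from h import *
d=ctrl.get_image('wrist'); np.savez('w8.npz',**d); im=d['image']; 
h=cv2.cvtColor(im,cv2.COLOR_RGB2HSV); m=mask(im,(20,110,60),(36,255,255),(100,100,540,400)); p=pts(m); print(len(p),p.min(0),p.max(0)) if len(p) else 0
print(cast(d,p,.114).mean(0)); b=mask(im,(100,90,30),(130,255,255),(0,0,640,400)); p=pts(b); print(len(p),p.min(0),p.max(0)); 
print(ctrl.get_obs()['contact_force'],ctrl.get_obs()['tool_pos'])
E
```

```text
t: 18.7
tool_pos: [0.5014, -0.0876, 0.0774]
tool_rot: [-2.338, -2.093, 0.005]
contact_force: [-9.2, 0.8, 4.6]
opening: 0.0439
grip_force: 4.3
5278 [260 249] [337 327]
[ 0.49742319 -0.07544817  0.114     ]
24607 [121 114] [639 399]
[-8.17928316  1.63431535  3.04708282] [ 0.50176998 -0.08766863  0.0774528 ]
```

```bash
python3 -m handwheel '[{"gripper":-0.03,"offset":[0,-5,0],"rotation":[0,0,0]},{"gripper":-0.03,"offset":[0,-10,0],"rotation":[0,0,0]},{"gripper":-0.03,"offset":[0,-13,0],"rotation":[0,0,0]},{"gripper":-0.03,"offset":[0,-14,0],"rotation":[0,0,0]},{"gripper":-0.03,"offset":[0,-15,0],"rotation":[0,0,0]},{"gripper":-0.03,"offset":[0,-16,0],"rotation":[0,0,0]},{"gripper":-0.03,"offset":[0,-16.5,0],"rotation":[0,0,0]},{"gripper":-0.03,"offset":[0,-17,0],"rotation":[0,0,0]}]' 40
```

```text
t: 19.75
tool_pos: [0.4864, -0.086, 0.0772]
tool_rot: [2.341, 2.094, 0.001]
contact_force: [3.3, -0.4, -1.9]
opening: 0.0441
grip_force: 2.2
```

```bash
python3 -m handwheel '[{"gripper":-0.03,"offset":[0,-0.2,0],"rotation":[0,0,0]},{"gripper":-0.03,"offset":[0,-0.4,0],"rotation":[0,0,0]},{"gripper":-0.03,"offset":[0,-0.6,0],"rotation":[0,0,0]},{"gripper":-0.03,"offset":[0,-0.8,0],"rotation":[0,0,0]},{"gripper":-0.03,"offset":[0,-1.0,0],"rotation":[0,0,0]},{"gripper":-0.03,"offset":[0,-1.2,0],"rotation":[0,0,0]},{"gripper":-0.03,"offset":[0,-1.4,0],"rotation":[0,0,0]},{"gripper":-0.03,"offset":[0,-1.6,0],"rotation":[0,0,0]}]' 40
python3 -c "
from station import ctrl
o=ctrl.get_obs();print(o['contact_force'],o['tool_pos'])"
```

```text
t: 20.75
tool_pos: [0.4845, -0.0858, 0.0771]
tool_rot: [2.341, 2.094, 0.0]
contact_force: [4.0, -0.3, -1.5]
opening: 0.044
grip_force: 2.5
[ 3.95015377 -0.26354352 -1.53928101] [ 0.4844862  -0.08584052  0.07713768]
```

```bash
python3 -m handwheel '[{"gripper":-0.03,"offset":[0,-0.2,0],"rotation":[0,0,0]},{"gripper":-0.03,"offset":[0,-0.4,0],"rotation":[0,0,0]},{"gripper":-0.03,"offset":[0,-0.6,0],"rotation":[0,0,0]},{"gripper":-0.03,"offset":[0,-0.8,0],"rotation":[0,0,0]},{"gripper":-0.03,"offset":[0,-1.0,0],"rotation":[0,0,0]},{"gripper":-0.03,"offset":[0,-1.2,0],"rotation":[0,0,0]},{"gripper":-0.03,"offset":[0,-1.4,0],"rotation":[0,0,0]},{"gripper":-0.03,"offset":[0,-1.6,0],"rotation":[0,0,0]}]' 40
python3 -c "
from station import ctrl
for i in range(6):
  o=ctrl.get_obs();print(o['contact_force'].round(2),o['tool_pos'].round(4)); ctrl.get_image('wrist')"
```

```text
t: 21.75
tool_pos: [0.4829, -0.0856, 0.0772]
tool_rot: [2.341, 2.095, 0.0]
contact_force: [4.9, -0.7, -1.7]
opening: 0.0439
grip_force: 2.5
[ 4.9  -0.72 -1.68] [ 0.4829 -0.0856  0.0772]
[ 5.41 -0.41 -1.49] [ 0.4829 -0.0856  0.0771]
[ 5.14 -0.81 -0.3 ] [ 0.4829 -0.0857  0.0771]
[ 4.88 -0.21 -1.17] [ 0.4829 -0.0857  0.0771]
[ 4.16 -1.26 -0.33] [ 0.4829 -0.0857  0.0772]
[ 5.31 -0.02 -0.1 ] [ 0.4829 -0.0857  0.0771]
```

```bash
python3 -m handwheel '[{"gripper":-0.03,"offset":[0,-0.3,0],"rotation":[0,0,0]},{"gripper":-0.03,"offset":[0,-0.6,0],"rotation":[0,0,0]},{"gripper":-0.03,"offset":[0,-0.9,0],"rotation":[0,0,0]},{"gripper":-0.03,"offset":[0,-1.2,0],"rotation":[0,0,0]},{"gripper":-0.03,"offset":[0,-1.6,0],"rotation":[0,0,0]},{"gripper":-0.03,"offset":[0,-2.0,0],"rotation":[0,0,0]},{"gripper":-0.03,"offset":[0,-2.5,0],"rotation":[0,0,0]},{"gripper":-0.03,"offset":[0,-3,0],"rotation":[0,0,0]}]' 40
python3 -c "
from station import ctrl
import numpy as np
F=[]
for i in range(8):
  F.append(ctrl.get_obs()['contact_force']); d=ctrl.get_image('wrist')
print(np.array(F).round(1)[:,0],np.mean(F,0)); np.savez('w9.npz',**d)"
python3 - <<'E'
from h import *
for f in('w8','w9'):
    d=dict(np.load(f+'.npz')); im=d['image']; m=mask(im,(20,110,60),(36,255,255),(150,150,480,399)); p=pts(m)
    r=cv2.minAreaRect((cast(d,p,.114)[:,:2]*1000).astype(np.float32)); print(r,p.min(0),p.max(0))
cv2.imwrite('pics/w9.png',im[:,:,::-1])
E
```

```text
t: 23.05
tool_pos: [0.4799, -0.0853, 0.0771]
tool_rot: [2.341, 2.095, 0.0]
contact_force: [6.4, 0.0, -0.2]
opening: 0.0438
grip_force: 2.6
[6.4 4.6 4.8 5.4 4.5 5.  5.  5.7] [ 5.16930686 -0.23790448 -0.56820984]
((496.8584289550781, -74.9056396484375), (34.13298034667969, 29.52627182006836), 83.87059783935547) [260 249] [337 327]
((489.04241943359375, -73.91615295410156), (34.03667068481445, 28.99346351623535), 83.59718322753906) [297 249] [373 327]
```

View pics/w9.png

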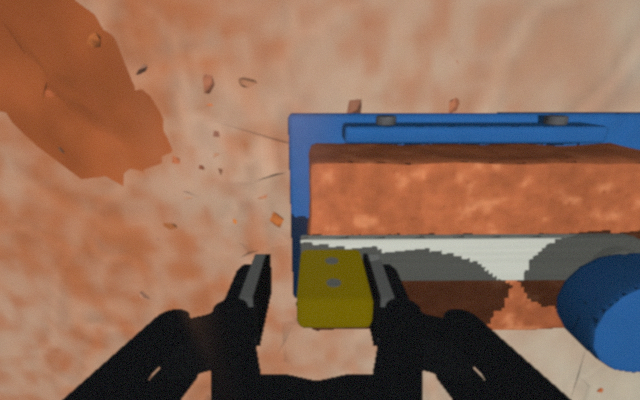

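Wrist view (tool across the jig): the handle at (335,290) sits between the pads, touching the front one. The tail (302,240) sticks out slightly past the brick's front edge (311,190). The gauge slid, and the steady pull is about 5.1 N. Next, check the position.

```bash
python3 - <<'E'
from h import *
d=dict(np.load('w9.npz')); im=d['image']; h=cv2.cvtColor(im,cv2.COLOR_RGB2HSV)
for v in (180,200,225,238,241,244): print(v,' '.join('%d:%d/%d/%d'%(x,*h[v,x]) for x in range(298,318,1)))
u=np.array([np.cos(-.107),np.sin(-.107)]);J=lambda uv,z:((cast(d,uv,z)[:,:2]-[.570,-.0947])@u*1000).round(1)
print('brick front top',J([(310,180),(310,225)],.066),'tail',J([(300.5,240)],.072),'bed front',J([(289.5,150),(291.5,220)],.01),'arm tip',J([(557,300)],.122))
print('handle ends',J([(299,250),(370,250)],.114))
E
```

```text
180 298:109/143/150 299:109/141/152 300:109/147/149 301:108/144/147 302:110/138/152 303:110/138/150 304:109/143/153 305:109/136/150 306:109/140/153 307:110/135/147 308:115/86/130 309:167/62/115 310:7/118/143 311:9/149/166 312:9/151/182 313:10/153/183 314:10/156/180 315:9/152/181 316:9/156/182 317:9/157/184
200 298:108/156/147 299:109/149/151 300:108/144/152 301:108/154/151 302:108/151/150 303:109/141/152 304:108/149/151 305:108/149/151 306:109/144/158 307:109/145/151 308:111/121/141 309:127/65/113 310:0/94/122 311:9/150/153 312:10/156/175 313:10/156/185 314:10/157/183 315:9/154/187 316:9/156/186 317:9/158/187
225 298:110/111/62 299:112/95/67 300:114/112/66 301:111/116/64 302:112/98/68 303:115/105/63 304:110/80/67 305:120/73/66 306:129/54/61 307:0/74/76 308:7/130/106 309:8/144/126 310:10/157/149 311:10/157/174 312:10/158/189 313:9/154/190 314:9/159/191 315:9/157/195 316:10/162/191 317:9/158/194
238 298:108/143/66 299:107/100/66 300:109/28/72 301:40/8/90 302:21/19/95 303:25/16/95 304:40/15/99 305:17/23/98 306:34/20/102 307:20/15/104 308:23/18/111 309:33/20/113 310:25/14/113 311:30/13/114 312:27/20/117 313:26/18/114 314:23/19/119 315:26/17/120 316:20/19/118 317:26/15/116
241 298:108/130/61 299:103/45/80 300:68/8/124 301:37/14/170 302:30/14/182 303:33/17/179 304:36/15/175 305:33/16/171 306:33/15/171 307:32/19/172 308:33/16/177 309:30/15/172 310:33/13/174 311:37/13/181 312:27/14/188 313:40/16/192 314:35/14/196 315:39/17/197 316:40/16/194 317:33/15/190
244 298:107/142/61 299:113/94/65 300:120/25/72 301:38/12/86 302:30/15/87 303:24/14/88 304:26/25/81 305:40/18/85 306:23/24/85 307:20/18/86 308:40/18/85 309:13/26/87 310:38/12/85 311:23/23/101 312:26/15/132 313:33/15/167 314:30/16/177 315:33/16/179 316:28/17/178 317:35/18/174
brick front top [-92.6 -92.9] tail [-97.5] bed front [-106.6 -106.7] arm tip [-5.6]
handle ends [-95.9 -70.5]
```

```bash
python3 -m handwheel '[{"gripper":-0.03,"offset":[0,6,0],"rotation":[0,0,0]},{"gripper":-0.03,"offset":[0,6,-50],"rotation":[0,0,0]},{"gripper":-0.2,"offset":[0,6,-105],"rotation":[0,0,0]},{"gripper":-0.3,"offset":[0,30,-135],"rotation":[0,0,0.12]},{"gripper":-0.3,"offset":[1,65,-135],"rotation":[0,0,0.28]},{"gripper":-0.3,"offset":[2,105,-135],"rotation":[0,0,0.44]},{"gripper":-0.3,"offset":[2,136,-135],"rotation":[0,0,0.6]},{"gripper":-0.3,"offset":[2,144,-135],"rotation":[0,0,0.63]}]' 40
python3 - <<'E'
from h import *
ctrl.get_image('top'); ctrl.get_image('top'); o=ctrl.get_obs();print(o['tool_pos'],o['tool_rot']); go(.6232,-.0993,.146,.830)
E
```

```text
t: 24.45
tool_pos: [0.6232, -0.0992, 0.2105]
tool_rot: [-2.873, -1.266, 0.005]
contact_force: [-0.3, 0.6, 0.3]
opening: 0.0557
grip_force: 0.0
[ 0.62254691 -0.09913647  0.21091337] [-2.87241531 -1.2678674   0.0041174 ]
offset [ 0.4  0.8 64.9] turn [-0.003  0.002  0.001]
```

```bash
python3 -m handwheel '[{"gripper":-0.3,"offset":[0.4,0.8,35],"rotation":[0,0,0]},{"gripper":-0.3,"offset":[0.4,0.8,58],"rotation":[0,0,0]},{"gripper":-0.3,"offset":[0.4,0.8,65],"rotation":[0,0,0]},{"gripper":1,"offset":[0.4,0.8,65],"rotation":[0,0,0]},{"gripper":1,"offset":[0.4,0.8,65],"rotation":[0,0,0]},{"gripper":1,"offset":[0.4,0.8,65],"rotation":[0,0,0]},{"gripper":1,"offset":[0.4,0.8,65],"rotation":[0,0,0]},{"gripper":1,"offset":[0.4,0.8,65],"rotation":[0,0,0]}]' 40
python3 -c "
from station import ctrl
o=ctrl.get_obs();print(o['q'],o['wrist_torque'])"
python3 -m handwheel '[{"gripper":1,"offset":[0,0,0],"rotation":[0,0,-0.02]},{"gripper":1,"offset":[0,0,0],"rotation":[0,0,-0.045]},{"gripper":1,"offset":[0,0,0],"rotation":[0,0,-0.045]},{"gripper":1,"offset":[0,0,0],"rotation":[0,0,-0.045]},{"gripper":1,"offset":[0,0,0],"rotation":[0,0,-0.045]},{"gripper":-0.3,"offset":[0,0,0],"rotation":[0,0,-0.045]},{"gripper":-0.3,"offset":[0,0,0],"rotation":[0,0,-0.045]},{"gripper":-0.3,"offset":[0,0,0],"rotation":[0,0,-0.045]}]' 40
python3 -c "
from h import *
o=ctrl.get_obs();print(o['q']); go(.4869,-.086,.144,1.460)"
```

```text
t: 25.55
tool_pos: [0.6254, -0.1004, 0.149]
tool_rot: [2.872, 1.265, 0.004]
contact_force: [3.5, -4.3, 2.8]
opening: 0.0135
grip_force: 45.4
[-2.76266576e-01  1.31382366e-01  1.66945952e+00 -8.23369814e-04
  1.33642929e+00  4.65090645e-01] [-0.47680632 -0.35245187  0.02601742]
t: 26.55
tool_pos: [0.6234, -0.0991, 0.1464]
tool_rot: [-2.845, -1.33, 0.002]
contact_force: [0.4, -0.7, -0.4]
opening: 0.056
grip_force: 0.0
[-2.75547244e-01  1.32509870e-01  1.67274056e+00  3.05826139e-04
  1.33788503e+00  4.20187586e-01]
offset [ -77.5 -113.2    2.6] turn [-0.002 -0.    -0.585]
```

```bash
python3 -m handwheel '[{"gripper":-0.2,"offset":[0,0,-50],"rotation":[0,0,0]},{"gripper":-0.2,"offset":[-10,-15,-62],"rotation":[0,0,-0.1]},{"gripper":-0.2,"offset":[-30,-43,-62],"rotation":[0,0,-0.26]},{"gripper":-0.2,"offset":[-50,-73,-62],"rotation":[0,0,-0.42]},{"gripper":-0.03,"offset":[-68,-99,-50],"rotation":[0,0,-0.585]},{"gripper":-0.03,"offset":[-77.5,-113,-20],"rotation":[0,0,-0.585]},{"gripper":-0.03,"offset":[-77.5,-113,2],"rotation":[0,0,-0.585]},{"gripper":-0.03,"offset":[-77.5,-113,2],"rotation":[0,0,-0.585]}]' 40
python3 -m handwheel '[{"gripper":-0.03,"offset":[0,0,25],"rotation":[0,0,0]},{"gripper":-0.03,"offset":[0,0,50],"rotation":[0,0,0]},{"gripper":-0.03,"offset":[0,0,67],"rotation":[0,0,0]},{"gripper":-0.03,"offset":[0,4,67],"rotation":[0,0,0]},{"gripper":-0.03,"offset":[0,8,67],"rotation":[0,0,0]},{"gripper":-0.03,"offset":[0,11,67],"rotation":[0,0,0]},{"gripper":-0.03,"offset":[0,14,67],"rotation":[0,0,0]},{"gripper":-0.03,"offset":[0,16.5,67],"rotation":[0,0,0]}]' 40
python3 -m handwheel '[{"gripper":-0.03,"offset":[0,-6,0],"rotation":[0,0,0]},{"gripper":-0.03,"offset":[0,-11,0],"rotation":[0,0,0]},{"gripper":-0.03,"offset":[0,-13,0],"rotation":[0,0,0]},{"gripper":-0.03,"offset":[0,-14.5,0],"rotation":[0,0,0]},{"gripper":-0.03,"offset":[0,-15.5,0],"rotation":[0,0,0]},{"gripper":-0.03,"offset":[0,-16,0],"rotation":[0,0,0]},{"gripper":-0.03,"offset":[0,-16.4,0],"rotation":[0,0,0]},{"gripper":-0.03,"offset":[0,-16.8,0],"rotation":[0,0,0]}]' 40
python3 -c "
from station import ctrl
import numpy as np
F=[]
for i in range(6):
  F.append(ctrl.get_obs()['contact_force']); d=ctrl.get_image('wrist')
print(np.array(F).round(1)[:,0],np.mean(F,0),ctrl.get_obs()['tool_pos'])"
```

```text
t: 27.55
tool_pos: [0.4858, -0.0858, 0.1428]
tool_rot: [-2.338, -2.092, 0.003]
contact_force: [0.1, 0.6, -0.3]
opening: 0.0442
grip_force: 0.0
t: 28.55
tool_pos: [0.5037, -0.0883, 0.0783]
tool_rot: [-2.34, -2.094, 0.001]
contact_force: [-5.2, 0.9, 2.1]
opening: 0.0442
grip_force: 2.8
t: 29.55
tool_pos: [0.4877, -0.0866, 0.0783]
tool_rot: [2.341, 2.094, 0.001]
contact_force: [4.3, -0.5, 0.8]
opening: 0.0438
grip_force: 2.0
[4.3 3.9 5.1 4.  5.3 5.1] [ 4.61470689 -0.4309515  -0.3387295 ] [ 0.48765447 -0.0865864   0.07830475]
```

```bash
python3 -m handwheel '[{"gripper":-0.03,"offset":[0,-0.2,0],"rotation":[0,0,0]},{"gripper":-0.03,"offset":[0,-0.4,0],"rotation":[0,0,0]},{"gripper":-0.03,"offset":[0,-0.6,0],"rotation":[0,0,0]},{"gripper":-0.03,"offset":[0,-0.8,0],"rotation":[0,0,0]},{"gripper":-0.03,"offset":[0,-1.0,0],"rotation":[0,0,0]},{"gripper":-0.03,"offset":[0,-1.2,0],"rotation":[0,0,0]},{"gripper":-0.03,"offset":[0,-1.4,0],"rotation":[0,0,0]},{"gripper":-0.03,"offset":[0,-1.6,0],"rotation":[0,0,0]}]' 40
python3 - <<'E'
from h import *
F=[]
for i in range(10):
  F.append(ctrl.get_obs()['contact_force']); d=ctrl.get_image('wrist')
print(np.array(F).round(1)[:,0],np.mean(F,0),ctrl.get_obs()['tool_pos']); np.savez('w10.npz',**d)
im=d['image']; h=cv2.cvtColor(im,cv2.COLOR_RGB2HSV)
for v in (195,210,238,241): print(v,' '.join('%d:%d/%d'%(x,*h[v,x,:2]) for x in range(290,320)))
E
```

```text
t: 30.85
tool_pos: [0.486, -0.0864, 0.0783]
tool_rot: [2.341, 2.094, 0.001]
contact_force: [4.9, -0.7, 0.4]
opening: 0.0441
grip_force: 2.5
[4.9 5.5 5.4 5.2 4.5 4.5 5.5 5.  5.3 4.6] [ 5.05376367 -0.4132515   0.63462287] [ 0.48596818 -0.08638476  0.07831253]
195 290:106/163 291:107/163 292:107/164 293:107/164 294:108/162 295:108/156 296:110/128 297:128/60 298:2/96 299:10/156 300:8/150 301:10/154 302:9/158 303:9/152 304:10/159 305:9/151 306:9/156 307:9/159 308:9/155 309:10/154 310:8/153 311:9/155 312:8/156 313:9/158 314:9/157 315:10/158 316:9/157 317:9/152 318:9/156 319:10/156
210 290:107/171 291:107/168 292:107/162 293:107/167 294:108/163 295:109/155 296:110/138 297:132/60 298:4/98 299:9/160 300:11/159 301:10/165 302:9/159 303:10/160 304:10/153 305:10/158 306:9/153 307:9/154 308:11/156 309:10/154 310:10/155 311:10/160 312:10/162 313:9/156 314:9/154 315:10/157 316:9/159 317:9/152 318:10/159 319:10/159
238 290:107/138 291:108/157 292:107/157 293:109/131 294:112/116 295:127/75 296:173/58 297:12/133 298:10/160 299:10/89 300:18/35 301:27/14 302:33/16 303:30/13 304:41/16 305:38/17 306:38/16 307:24/15 308:37/19 309:30/17 310:27/15 311:33/14 312:35/16 313:35/16 314:32/19 315:35/16 316:30/16 317:33/16 318:30/15 319:33/17
241 290:108/143 291:110/133 292:108/158 293:106/142 294:110/145 295:125/78 296:176/61 297:8/133 298:8/137 299:10/81 300:18/29 301:33/16 302:38/14 303:35/14 304:34/18 305:44/17 306:37/12 307:37/17 308:30/13 309:33/15 310:35/16 311:33/15 312:35/19 313:35/17 314:33/17 315:27/14 316:30/17 317:30/14 318:30/17 319:35/15
```

```bash
python3 -m handwheel '[{"gripper":-0.03,"offset":[0,6,0],"rotation":[0,0,0]},{"gripper":-0.03,"offset":[0,6,-50],"rotation":[0,0,0]},{"gripper":-0.2,"offset":[0,6,-105],"rotation":[0,0,0]},{"gripper":-0.3,"offset":[0,28,-133],"rotation":[0,0,0.12]},{"gripper":-0.3,"offset":[1,60,-133],"rotation":[0,0,0.28]},{"gripper":-0.3,"offset":[2,100,-133],"rotation":[0,0,0.44]},{"gripper":-0.3,"offset":[2,131,-133],"rotation":[0,0,0.57]},{"gripper":-0.3,"offset":[2,138,-133],"rotation":[0,0,0.585]}]' 40
python3 - <<'E'
from h import *
ctrl.get_image('top'); ctrl.get_image('top'); o=ctrl.get_obs();print(o['tool_pos'],o['q'][5]); go(.6236,-.0995,.146,.875)
E
```

```text
t: 32.35
tool_pos: [0.623, -0.0995, 0.2092]
tool_rot: [-2.843, -1.331, 0.006]
contact_force: [-0.4, -0.3, -0.3]
opening: 0.0555
grip_force: 0.0
[ 0.62228293 -0.09944161  0.20969853] 0.4181521318043171
offset [ 0.9  1.2 63.7] turn [-0.003  0.002  0.001]
```

```bash
python3 -m handwheel '[{"gripper":-0.3,"offset":[0.9,1.2,35],"rotation":[0,0,0]},{"gripper":-0.3,"offset":[0.9,1.2,57],"rotation":[0,0,0]},{"gripper":-0.3,"offset":[0.9,1.2,64],"rotation":[0,0,0]},{"gripper":1,"offset":[0.9,1.2,64],"rotation":[0,0,0]},{"gripper":1,"offset":[0.9,1.2,64],"rotation":[0,0,0]},{"gripper":1,"offset":[0.9,1.2,64],"rotation":[0,0,0]},{"gripper":1,"offset":[0.9,1.2,64],"rotation":[0,0,0]},{"gripper":1,"offset":[0.9,1.2,64],"rotation":[0,0,0]}]' 40
python3 -c "
from station import ctrl
o=ctrl.get_obs();print(o['q'][5],o['wrist_torque'])"
python3 -m handwheel '[{"gripper":1,"offset":[0,0,0],"rotation":[0,0,-0.02]},{"gripper":1,"offset":[0,0,0],"rotation":[0,0,-0.04]},{"gripper":1,"offset":[0,0,0],"rotation":[0,0,-0.04]},{"gripper":1,"offset":[0,0,0],"rotation":[0,0,-0.04]},{"gripper":1,"offset":[0,0,0],"rotation":[0,0,-0.04]},{"gripper":-0.3,"offset":[0,0,0],"rotation":[0,0,-0.04]},{"gripper":-0.3,"offset":[0,0,0],"rotation":[0,0,-0.04]},{"gripper":-0.3,"offset":[0,0,0],"rotation":[0,0,-0.04]}]' 40
python3 -c "
from h import *
o=ctrl.get_obs();print(o['q'][5]); go(.493,-.087,.144,1.460)"
```

```text
t: 33.45
tool_pos: [0.6257, -0.1002, 0.1487]
tool_rot: [2.844, 1.33, 0.004]
contact_force: [1.8, -2.1, 4.2]
opening: 0.0134
grip_force: 44.5
0.42014025249616227 [-0.1831874  -0.12335814 -0.0331062 ]
t: 34.45
tool_pos: [0.6239, -0.0994, 0.1461]
tool_rot: [-2.817, -1.387, 0.002]
contact_force: [0.4, -0.8, -0.4]
opening: 0.0554
grip_force: 0.0
0.3801137067594554
offset [ -70.1 -111.3    2.3] turn [-0.002  0.    -0.545]
```

```bash
python3 -m handwheel '[{"gripper":-0.2,"offset":[0,0,-50],"rotation":[0,0,0]},{"gripper":-0.2,"offset":[-10,-16,-62],"rotation":[0,0,-0.1]},{"gripper":-0.2,"offset":[-28,-45,-62],"rotation":[0,0,-0.24]},{"gripper":-0.2,"offset":[-46,-74,-62],"rotation":[0,0,-0.4]},{"gripper":-0.03,"offset":[-62,-99,-50],"rotation":[0,0,-0.545]},{"gripper":-0.03,"offset":[-70,-111,-20],"rotation":[0,0,-0.545]},{"gripper":-0.03,"offset":[-70,-111,2],"rotation":[0,0,-0.545]},{"gripper":-0.03,"offset":[-70,-111,2],"rotation":[0,0,-0.545]}]' 40
python3 -m handwheel '[{"gripper":-0.03,"offset":[0,0,25],"rotation":[0,0,0]},{"gripper":-0.03,"offset":[0,0,50],"rotation":[0,0,0]},{"gripper":-0.03,"offset":[0,0,66],"rotation":[0,0,0]},{"gripper":-0.03,"offset":[0,3,66],"rotation":[0,0,0]},{"gripper":-0.03,"offset":[0,6,66],"rotation":[0,0,0]},{"gripper":-0.03,"offset":[0,8,66],"rotation":[0,0,0]},{"gripper":-0.03,"offset":[0,10,66],"rotation":[0,0,0]},{"gripper":-0.03,"offset":[0,11.5,66],"rotation":[0,0,0]}]' 40
python3 -m handwheel '[{"gripper":-0.03,"offset":[0,-6,0],"rotation":[0,0,0]},{"gripper":-0.03,"offset":[0,-11,0],"rotation":[0,0,0]},{"gripper":-0.03,"offset":[0,-14,0],"rotation":[0,0,0]},{"gripper":-0.03,"offset":[0,-15.5,0],"rotation":[0,0,0]},{"gripper":-0.03,"offset":[0,-16.5,0],"rotation":[0,0,0]},{"gripper":-0.03,"offset":[0,-17.3,0],"rotation":[0,0,0]},{"gripper":-0.03,"offset":[0,-17.9,0],"rotation":[0,0,0]},{"gripper":-0.03,"offset":[0,-18.4,0],"rotation":[0,0,0]}]' 40
python3 - <<'E'
from h import *
F=[]
for i in range(10):
  F.append(ctrl.get_obs()['contact_force']); d=ctrl.get_image('wrist')
print(np.array(F).round(1)[:,0],np.mean(F,0),ctrl.get_obs()['tool_pos']); np.savez('w11.npz',**d)
im=d['image']; h=cv2.cvtColor(im,cv2.COLOR_RGB2HSV)
for v in (195,210,238,241): print(v,' '.join('%d:%d/%d'%(x,*h[v,x,:2]) for x in range(288,306)))
E
```

```text
t: 35.45
tool_pos: [0.4921, -0.0868, 0.1427]
tool_rot: [-2.338, -2.092, 0.004]
contact_force: [0.5, 0.1, -0.6]
opening: 0.0446
grip_force: 0.0
t: 36.45
tool_pos: [0.5048, -0.0887, 0.0798]
tool_rot: [-2.34, -2.094, 0.003]
contact_force: [-5.4, 1.4, 3.7]
opening: 0.0441
grip_force: 3.0
t: 37.45
tool_pos: [0.4874, -0.0868, 0.0793]
tool_rot: [2.341, 2.094, 0.001]
contact_force: [3.7, 0.6, 0.1]
opening: 0.0439
grip_force: 1.7
[3.7 2.8 3.8 3.1 4.4 4.1 4.1 3.3 4.4 3.8] [ 3.74575508 -0.20325507  0.20474417] [ 0.48733917 -0.08677419  0.07927083]
195 288:107/177 289:107/168 290:106/172 291:107/164 292:108/168 293:108/148 294:118/96 295:172/79 296:8/138 297:10/159 298:10/161 299:10/156 300:9/160 301:10/155 302:9/159 303:9/154 304:10/160 305:9/154
210 288:107/176 289:107/163 290:107/175 291:107/167 292:107/165 293:109/151 294:119/86 295:174/81 296:9/147 297:10/161 298:10/157 299:9/157 300:10/155 301:9/157 302:10/156 303:10/155 304:10/158 305:10/152
238 288:108/163 289:109/144 290:107/177 291:110/160 292:109/105 293:161/38 294:5/114 295:8/146 296:8/150 297:8/150 298:10/142 299:11/87 300:19/27 301:30/17 302:33/14 303:33/14 304:36/18 305:39/17
241 288:102/192 289:107/155 290:110/143 291:106/156 292:110/116 293:145/55 294:8/93 295:9/139 296:8/146 297:11/152 298:11/154 299:12/79 300:20/32 301:30/14 302:30/16 303:27/15 304:33/16 305:26/16
```

```bash
python3 -m handwheel '[{"gripper":-0.03,"offset":[0,-0.2,0],"rotation":[0,0,0]},{"gripper":-0.03,"offset":[0,-0.4,0],"rotation":[0,0,0]},{"gripper":-0.03,"offset":[0,-0.6,0],"rotation":[0,0,0]},{"gripper":-0.03,"offset":[0,-0.8,0],"rotation":[0,0,0]},{"gripper":-0.03,"offset":[0,-1.0,0],"rotation":[0,0,0]},{"gripper":-0.03,"offset":[0,-1.2,0],"rotation":[0,0,0]},{"gripper":-0.03,"offset":[0,-1.4,0],"rotation":[0,0,0]},{"gripper":-0.03,"offset":[0,-1.6,0],"rotation":[0,0,0]}]' 40
python3 - <<'E'
from h import *
F=[]
for i in range(12):
  F.append(ctrl.get_obs()['contact_force']); d=ctrl.get_image('wrist')
print(np.array(F).round(1)[:,0],np.mean(F,0),ctrl.get_obs()['tool_pos']); np.savez('w12.npz',**d)
E
```

```text
t: 38.95
tool_pos: [0.4857, -0.0866, 0.0793]
tool_rot: [2.341, 2.094, 0.001]
contact_force: [5.3, -0.5, 1.7]
opening: 0.0442
grip_force: 2.5
[5.3 4.8 4.2 5.3 5.5 4.4 4.5 4.8 3.3 4.2 4.3 4.8] [ 4.61428192 -0.58348763  2.36950927] [ 0.48569902 -0.08657938  0.07926136]
```

```bash
python3 -m handwheel '[{"gripper":-0.03,"offset":[0,-0.2,0],"rotation":[0,0,0]},{"gripper":-0.03,"offset":[0,-0.5,0],"rotation":[0,0,0]},{"gripper":-0.03,"offset":[0,-0.8,0],"rotation":[0,0,0]},{"gripper":-0.03,"offset":[0,-1.1,0],"rotation":[0,0,0]},{"gripper":-0.03,"offset":[0,-1.4,0],"rotation":[0,0,0]},{"gripper":-0.03,"offset":[0,-1.7,0],"rotation":[0,0,0]},{"gripper":-0.03,"offset":[0,-2.0,0],"rotation":[0,0,0]},{"gripper":-0.03,"offset":[0,-2.2,0],"rotation":[0,0,0]}]' 40
python3 - <<'E'
from h import *
F=[]
for i in range(12):
  F.append(ctrl.get_obs()['contact_force']); d=ctrl.get_image('wrist')
print(np.array(F).round(1)[:,0],np.mean(F,0),ctrl.get_obs()['tool_pos']); np.savez('w13.npz',**d)
im=d['image']; h=cv2.cvtColor(im,cv2.COLOR_RGB2HSV)
for v in (195,210,225,238,241): print(v,' '.join('%d:%d/%d'%(x,*h[v,x,:2]) for x in range(290,308)))
E
```

```text
t: 40.55
tool_pos: [0.4835, -0.0863, 0.0793]
tool_rot: [2.341, 2.094, 0.001]
contact_force: [6.0, -0.2, 2.2]
opening: 0.0439
grip_force: 2.6
[6.  5.3 4.8 4.7 5.  4.2 4.9 5.7 5.2 4.6 4.9 5.2] [ 5.03650949 -0.30284483  2.38641239] [ 0.48350691 -0.08632397  0.0792667 ]
195 290:107/169 291:107/159 292:107/162 293:107/158 294:108/162 295:108/160 296:108/152 297:108/155 298:107/161 299:109/152 300:109/144 301:111/119 302:141/53 303:6/114 304:9/156 305:10/158 306:9/157 307:9/155
210 290:107/166 291:107/168 292:107/167 293:108/161 294:108/168 295:108/164 296:108/157 297:108/160 298:108/161 299:108/159 300:108/158 301:111/115 302:154/39 303:6/118 304:10/159 305:10/153 306:9/157 307:9/158
225 290:111/143 291:112/120 292:109/150 293:109/138 294:110/106 295:108/126 296:109/135 297:110/101 298:112/101 299:129/45 300:3/65 301:9/135 302:10/160 303:9/155 304:10/163 305:10/157 306:10/161 307:10/160
238 290:110/154 291:108/145 292:107/141 293:107/127 294:108/150 295:110/127 296:110/120 297:108/132 298:106/148 299:107/50 300:0/0 301:39/15 302:30/13 303:35/16 304:33/13 305:34/18 306:38/16 307:33/15
241 290:107/157 291:106/180 292:107/150 293:106/187 294:109/135 295:108/153 296:107/143 297:108/139 298:107/138 299:106/62 300:60/4 301:30/11 302:33/14 303:30/11 304:28/17 305:37/13 306:36/14 307:35/17
```

The saturation readings differ in vertical rub on the handle (z force -0.6, +0.6, +2.4 N), which falsifies the pull. I'll push the gauge in again and re-test with that relieved.

```bash
python3 -m handwheel '[{"gripper":-0.03,"offset":[0,5,0],"rotation":[0,0,0]},{"gripper":-0.03,"offset":[0,10,0],"rotation":[0,0,0]},{"gripper":-0.03,"offset":[0,13,0],"rotation":[0,0,0]},{"gripper":-0.03,"offset":[0,15,0],"rotation":[0,0,0]},{"gripper":-0.03,"offset":[0,17,0],"rotation":[0,0,0]},{"gripper":-0.03,"offset":[0,19,0],"rotation":[0,0,0]},{"gripper":-0.03,"offset":[0,20,0],"rotation":[0,0,0]},{"gripper":-0.03,"offset":[0,20,0],"rotation":[0,0,0]}]' 40
python3 -m handwheel '[{"gripper":-0.03,"offset":[0,-6,0],"rotation":[0,0,0]},{"gripper":-0.03,"offset":[0,-11,0],"rotation":[0,0,0]},{"gripper":-0.03,"offset":[0,-14,0],"rotation":[0,0,0]},{"gripper":-0.03,"offset":[0,-16,0],"rotation":[0,0,0]},{"gripper":-0.03,"offset":[0,-17.5,-0.1],"rotation":[0,0,0]},{"gripper":-0.03,"offset":[0,-18.5,-0.2],"rotation":[0,0,0]},{"gripper":-0.03,"offset":[0,-19.2,-0.3],"rotation":[0,0,0]},{"gripper":-0.03,"offset":[0,-19.6,-0.3],"rotation":[0,0,0]}]' 40
python3 - <<'E'
from h import *
F=[]
for i in range(8):
  F.append(ctrl.get_obs()['contact_force']); d=ctrl.get_image('wrist')
print(np.array(F).round(1)[:,[0,2]].T,np.mean(F,0),ctrl.get_obs()['tool_pos'])
E
```

```text
t: 42.15
tool_pos: [0.5026, -0.0883, 0.0785]
tool_rot: [-2.34, -2.094, 0.001]
contact_force: [-3.6, 0.2, -0.3]
opening: 0.0439
grip_force: 1.8
t: 43.15
tool_pos: [0.4837, -0.0863, 0.0793]
tool_rot: [2.341, 2.095, 0.0]
contact_force: [2.9, -0.0, -1.4]
opening: 0.0438
grip_force: 1.3
[[ 2.9  1.9  2.8  3.4  2.6  1.5  2.3  1.8]
 [-1.4 -1.3 -1.4 -1.1 -1.7 -1.  -1.5 -1.7]] [ 2.40287825 -0.57305848 -1.3909393 ] [ 0.4836639  -0.08628732  0.07929695]
```

```bash
python3 -m handwheel '[{"gripper":-0.03,"offset":[0,-0.2,0],"rotation":[0,0,0]},{"gripper":-0.03,"offset":[0,-0.4,0],"rotation":[0,0,0]},{"gripper":-0.03,"offset":[0,-0.6,0],"rotation":[0,0,0]},{"gripper":-0.03,"offset":[0,-0.8,0],"rotation":[0,0,0]},{"gripper":-0.03,"offset":[0,-1.1,0],"rotation":[0,0,0]},{"gripper":-0.03,"offset":[0,-1.4,0],"rotation":[0,0,0]},{"gripper":-0.03,"offset":[0,-1.7,0],"rotation":[0,0,0]},{"gripper":-0.03,"offset":[0,-2,0],"rotation":[0,0,0]}]' 40
python3 - <<'E'
from h import *
F=[]
for i in range(8):
  F.append(ctrl.get_obs()['contact_force']); d=ctrl.get_image('wrist')
print(np.array(F).round(1)[:,[0,2]].T,np.mean(F,0),ctrl.get_obs()['tool_pos'])
im=d['image']; h=cv2.cvtColor(im,cv2.COLOR_RGB2HSV)
for v in (195,210,238,241): print(v,' '.join('%d:%d/%d'%(x,*h[v,x,:2]) for x in range(294,310)))
E
```

```text
t: 44.55
tool_pos: [0.4816, -0.0861, 0.0793]
tool_rot: [-2.341, -2.095, -0.0]
contact_force: [2.7, -0.0, -1.8]
opening: 0.044
grip_force: 1.3
[[ 2.7  2.4  2.8  1.9  2.4  2.7  2.4  2.2]
 [-1.8 -2.  -1.6 -1.4 -1.4 -0.7 -1.3 -1.4]] [ 2.42166395 -0.02762248 -1.45304693] [ 0.48158965 -0.08605266  0.07927761]
195 294:108/160 295:107/171 296:108/156 297:108/155 298:109/154 299:108/155 300:107/156 301:108/153 302:108/154 303:110/146 304:108/153 305:113/111 306:155/51 307:6/123 308:9/157 309:9/152
210 294:107/166 295:108/164 296:107/163 297:108/162 298:108/156 299:108/158 300:108/161 301:108/156 302:107/165 303:108/154 304:109/146 305:117/91 306:169/62 307:8/137 308:10/152 309:9/158
238 294:109/138 295:111/150 296:110/133 297:110/126 298:107/134 299:116/43 300:50/6 301:37/13 302:35/17 303:34/19 304:32/17 305:35/16 306:33/16 307:35/17 308:33/15 309:33/16
241 294:108/135 295:107/135 296:113/126 297:107/141 298:106/116 299:106/56 300:45/8 301:40/13 302:35/15 303:42/13 304:37/17 305:39/17 306:33/15 307:40/17 308:38/15 309:38/16
```

Corrected to zero vertical rub, the pull is now about 3.5 N, against about 4.6 N at the previous screw angle. I'll turn back clockwise by 0.045 rad.

```bash
python3 -m handwheel '[{"gripper":-0.03,"offset":[0,6,0],"rotation":[0,0,0]},{"gripper":-0.03,"offset":[0,6,-50],"rotation":[0,0,0]},{"gripper":-0.2,"offset":[0,6,-105],"rotation":[0,0,0]},{"gripper":-0.3,"offset":[0,30,-131],"rotation":[0,0,0.12]},{"gripper":-0.3,"offset":[1,64,-131],"rotation":[0,0,0.26]},{"gripper":-0.3,"offset":[2,104,-131],"rotation":[0,0,0.41]},{"gripper":-0.3,"offset":[2,135,-131],"rotation":[0,0,0.53]},{"gripper":-0.3,"offset":[2,142,-131],"rotation":[0,0,0.545]}]' 40
python3 - <<'E'
from h import *
ctrl.get_image('top'); ctrl.get_image('top'); o=ctrl.get_obs();print(o['tool_pos'],o['q'][5]); go(.6238,-.0996,.146,.915)
E
```

```text
t: 45.95
tool_pos: [0.6239, -0.0999, 0.2097]
tool_rot: [-2.817, -1.388, 0.002]
contact_force: [-0.3, 0.7, 0.0]
opening: 0.0553
grip_force: 0.0
[ 0.62290417 -0.09976352  0.20979012] 0.37793450448256016
offset [ 0.7  0.7 63.8] turn [-0.001  0.001  0.001]
```

```bash
python3 -m handwheel '[{"gripper":-0.3,"offset":[0.7,0.7,35],"rotation":[0,0,0]},{"gripper":-0.3,"offset":[0.7,0.7,57],"rotation":[0,0,0]},{"gripper":-0.3,"offset":[0.7,0.7,64],"rotation":[0,0,0]},{"gripper":1,"offset":[0.7,0.7,64],"rotation":[0,0,0]},{"gripper":1,"offset":[0.7,0.7,64],"rotation":[0,0,0]},{"gripper":1,"offset":[0.7,0.7,64],"rotation":[0,0,0]},{"gripper":1,"offset":[0.7,0.7,64],"rotation":[0,0,0]},{"gripper":1,"offset":[0.7,0.7,64],"rotation":[0,0,0]}]' 40
python3 -m handwheel '[{"gripper":1,"offset":[0,0,0],"rotation":[0,0,0.02]},{"gripper":1,"offset":[0,0,0],"rotation":[0,0,0.045]},{"gripper":1,"offset":[0,0,0],"rotation":[0,0,0.045]},{"gripper":1,"offset":[0,0,0],"rotation":[0,0,0.045]},{"gripper":1,"offset":[0,0,0],"rotation":[0,0,0.045]},{"gripper":-0.3,"offset":[0,0,0],"rotation":[0,0,0.045]},{"gripper":-0.3,"offset":[0,0,0],"rotation":[0,0,0.045]},{"gripper":-0.3,"offset":[0,0,0],"rotation":[0,0,0.045]}]' 40
python3 -c "
from h import *
o=ctrl.get_obs();print(o['q'][5]); go(.4886,-.0868,.144,1.460)"
```

```text
t: 47.05
tool_pos: [0.6253, -0.1004, 0.1481]
tool_rot: [2.816, 1.386, 0.004]
contact_force: [4.4, -2.4, 4.2]
opening: 0.0134
grip_force: 45.2
t: 48.05
tool_pos: [0.6233, -0.0993, 0.1454]
tool_rot: [-2.848, -1.323, 0.002]
contact_force: [-0.2, 0.2, -0.8]
opening: 0.0554
grip_force: 0.0
0.4249425233975735
offset [ -77.3 -110.9    1.7] turn [-0.002  0.    -0.59 ]
```

```bash
python3 -m handwheel '[{"gripper":-0.2,"offset":[0,0,-50],"rotation":[0,0,0]},{"gripper":-0.2,"offset":[-10,-15,-62],"rotation":[0,0,-0.1]},{"gripper":-0.2,"offset":[-30,-43,-62],"rotation":[0,0,-0.26]},{"gripper":-0.2,"offset":[-50,-73,-62],"rotation":[0,0,-0.42]},{"gripper":-0.03,"offset":[-68,-98,-50],"rotation":[0,0,-0.59]},{"gripper":-0.03,"offset":[-77,-111,-20],"rotation":[0,0,-0.59]},{"gripper":-0.03,"offset":[-77,-111,2],"rotation":[0,0,-0.59]},{"gripper":-0.03,"offset":[-77,-111,2],"rotation":[0,0,-0.59]}]' 40
python3 -m handwheel '[{"gripper":-0.03,"offset":[0,0,25],"rotation":[0,0,0]},{"gripper":-0.03,"offset":[0,0,50],"rotation":[0,0,0]},{"gripper":-0.03,"offset":[0,0,64],"rotation":[0,0,0]},{"gripper":-0.03,"offset":[0,4,65],"rotation":[0,0,0]},{"gripper":-0.03,"offset":[0,8,65],"rotation":[0,0,0]},{"gripper":-0.03,"offset":[0,11,65],"rotation":[0,0,0]},{"gripper":-0.03,"offset":[0,14,65],"rotation":[0,0,0]},{"gripper":-0.03,"offset":[0,15,65],"rotation":[0,0,0]}]' 40
python3 -m handwheel '[{"gripper":-0.03,"offset":[0,-6,0],"rotation":[0,0,0]},{"gripper":-0.03,"offset":[0,-11,0],"rotation":[0,0,0]},{"gripper":-0.03,"offset":[0,-13.5,0],"rotation":[0,0,0]},{"gripper":-0.03,"offset":[0,-15,0],"rotation":[0,0,0]},{"gripper":-0.03,"offset":[0,-16,0],"rotation":[0,0,0]},{"gripper":-0.03,"offset":[0,-17,0],"rotation":[0,0,0]},{"gripper":-0.03,"offset":[0,-17.5,0],"rotation":[0,0,0]},{"gripper":-0.03,"offset":[0,-18,0],"rotation":[0,0,0]}]' 40
python3 - <<'E'
from h import *
F=[]
for i in range(10):
  F.append(ctrl.get_obs()['contact_force']); d=ctrl.get_image('wrist')
print(np.array(F).round(1)[:,[0,2]].T,np.mean(F,0),ctrl.get_obs()['tool_pos'])
im=d['image']; h=cv2.cvtColor(im,cv2.COLOR_RGB2HSV)
for v in (195,210,238,241): print(v,' '.join('%d:%d/%d'%(x,*h[v,x,:2]) for x in range(290,310)))
E
```

```text
t: 49.05
tool_pos: [0.4876, -0.0863, 0.142]
tool_rot: [-2.338, -2.092, 0.004]
contact_force: [-0.4, 0.2, -0.5]
opening: 0.0437
grip_force: 0.0
t: 50.05
tool_pos: [0.5041, -0.0886, 0.0796]
tool_rot: [-2.34, -2.094, 0.002]
contact_force: [-7.1, 0.5, 2.3]
opening: 0.0439
grip_force: 3.0
t: 51.05
tool_pos: [0.487, -0.0868, 0.0796]
tool_rot: [2.341, 2.094, 0.001]
contact_force: [4.3, -0.5, -0.2]
opening: 0.0441
grip_force: 2.1
[[ 4.3  4.3  3.6  4.3  3.9  4.5  4.2  5.3  5.   5.1]
 [-0.2 -1.  -0.9 -0.2 -0.4 -0.9 -0.1  0.6 -0.2  0.9]] [ 4.43569855 -0.53092295 -0.2220237 ] [ 0.48691565 -0.08673066  0.07962325]
195 290:107/167 291:107/162 292:106/166 293:107/167 294:109/149 295:122/80 296:179/84 297:9/156 298:9/158 299:9/157 300:10/158 301:10/158 302:9/157 303:9/155 304:9/158 305:9/155 306:9/150 307:10/158 308:9/154 309:9/155
210 290:107/178 291:108/174 292:107/174 293:108/162 294:109/154 295:120/82 296:175/89 297:9/153 298:10/156 299:10/161 300:10/160 301:10/161 302:9/156 303:10/153 304:9/157 305:9/150 306:10/156 307:10/161 308:10/158 309:9/159
238 290:109/141 291:111/133 292:107/146 293:113/86 294:168/46 295:8/124 296:10/148 297:8/143 298:9/158 299:8/110 300:12/55 301:21/23 302:35/14 303:35/14 304:39/17 305:34/18 306:37/17 307:33/14 308:33/16 309:38/16
241 290:105/193 291:109/141 292:108/151 293:112/109 294:158/52 295:8/108 296:8/127 297:9/158 298:8/152 299:11/106 300:16/50 301:30/20 302:23/18 303:33/17 304:23/15 305:27/21 306:25/21 307:27/17 308:37/17 309:26/15
```

```bash
python3 -m handwheel '[{"gripper":-0.03,"offset":[0,-0.2,0],"rotation":[0,0,0]},{"gripper":-0.03,"offset":[0,-0.4,0],"rotation":[0,0,0]},{"gripper":-0.03,"offset":[0,-0.6,0],"rotation":[0,0,0]},{"gripper":-0.03,"offset":[0,-0.8,0],"rotation":[0,0,0]},{"gripper":-0.03,"offset":[0,-1.0,0],"rotation":[0,0,0]},{"gripper":-0.03,"offset":[0,-1.2,0],"rotation":[0,0,0]},{"gripper":-0.03,"offset":[0,-1.4,0],"rotation":[0,0,0]},{"gripper":-0.03,"offset":[0,-1.5,0],"rotation":[0,0,0]}]' 40
python3 - <<'E'
from h import *
F=[]
for i in range(10):
  F.append(ctrl.get_obs()['contact_force']); d=ctrl.get_image('wrist')
print(np.array(F).round(1)[:,[0,2]].T,np.mean(F,0),ctrl.get_obs()['tool_pos'])
E
```

```text
t: 52.55
tool_pos: [0.4854, -0.0865, 0.0796]
tool_rot: [2.341, 2.094, 0.001]
contact_force: [5.2, -0.5, 0.7]
opening: 0.044
grip_force: 2.5
[[ 5.2  4.9  4.7  6.   4.8  4.2  4.6  4.8  4.7  4.4]
 [ 0.7  1.1 -0.5  0.1  0.6  0.4 -0.3  0.9  1.   0.7]] [ 4.83381031 -0.18742069  0.47400867] [ 0.48538766 -0.08654606  0.07963069]
```

The pull is about 4.6 N with near-zero rub, and the nose lies about 25 mm past the axis. Let go and retreat.

```bash
python3 -m handwheel '[{"gripper":-0.03,"offset":[0,4,0],"rotation":[0,0,0]},{"gripper":-0.03,"offset":[0,7,0],"rotation":[0,0,0]},{"gripper":-0.03,"offset":[0,7,0],"rotation":[0,0,0]},{"gripper":-0.03,"offset":[0,7,-20],"rotation":[0,0,0]},{"gripper":-0.03,"offset":[0,7,-60],"rotation":[0,0,0]},{"gripper":-0.03,"offset":[0,7,-110],"rotation":[0,0,0]},{"gripper":-0.03,"offset":[0,-10,-150],"rotation":[0,0,0]},{"gripper":-0.03,"offset":[0,-30,-170],"rotation":[0,0,0]}]' 40
python3 - <<'E'
from h import *
d=ctrl.get_image('wrist'); t=ctrl.get_image('top'); cv2.imwrite('pics/end.png',d['image'][:,:,::-1]); im=d['image']
print(ctrl.get_obs()['contact_force'])
m=mask(im,(20,110,60),(36,255,255),(0,0,640,399)); p=pts(m); print(len(p),cast(d,p,.114).mean(0) if len(p) else '')
print(ctrl.finish_job())
E
```

```text
t: 54.05
tool_pos: [0.4554, -0.0833, 0.2521]
tool_rot: [2.339, 2.093, 0.002]
contact_force: [0.4, -0.5, -0.5]
opening: 0.0439
grip_force: 0.0
[ 0.67744331 -0.14418804 -0.37603811]
905 [ 0.50721618 -0.0814749   0.114     ]
the job is handed in; nothing more can be done
None
```

The gauge lies on the brick under the foot, its nose about 25 mm past the screw axis by my camera estimate. Its steady pull is about 4.6 N after allowing for finger rub; the job is handed in at about 54 s, with the arm clear and the final screw turn clockwise after two small back-offs.

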